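Blend the filter gravel and clear the batching station

TASK

Make up the filter gravel for the permeameter: take the scraper block and sweep every stone chip off the raised tray over its open lip into the mixing bowl, without pushing or picking chips off the tray with the fingers. Then stir the stones with the rod, its tip held low near the bowl's floor and sweeping well out from the middle, for at least three full rounds and until every large pebble has been clearly shifted from where it lay; keep all the stones in the bowl. Finally leave the rod upright in its stand, the scraper block standing on its blade on the bench, and the empty cups fully nested in one upright stack on the bench, with the top cap, spanner and bung left where they are.

Things in the scene. Friction and masses are not known exactly. Their poses are not given: they have to be found in the camera images.
- bowl: round stainless mixing bowl, fixed to the bench in a rubber seat. Origin: centre of its underside on the bench, z up. Rim 58 mm above the bench, 192 mm outside and 184 mm inside diameter; flat inner floor at z = 6 mm, about 126 mm across, the wall curving outwards above it. The tray's lip hangs over its +y side.
- tray: white raised sorting tray, fixed. Origin: on the bench under its middle, 130 mm from the bowl's along the bowl's +y, axes parallel to the bowl's. Level floor at z = 68 mm, 104 mm wide (x) and 178 mm long (y -90 to +88 mm). Rails 14 mm high along both sides and the back (+y); the front end (-y) is open: this lip hangs over the bowl, 40 mm short of its axis, 10 mm above its rim
- tray_lip (a point): middle of the tray's open front edge, on the floor's level (z = 68 mm)
- chip1: small grey stone chip, about 16 x 14 x 11 mm, 10 g, lying loose on the tray; origin at its middle. Three to five of chip1 to chip5 are present
- chip2: small grey stone chip, about 16 x 14 x 11 mm, 10 g, lying loose on the tray; origin at its middle. Three to five of chip1 to chip5 are present
- chip3: small grey stone chip, about 16 x 14 x 11 mm, 10 g, lying loose on the tray; origin at its middle. Three to five of chip1 to chip5 are present
- chip4: small grey stone chip, about 16 x 14 x 11 mm, 10 g, lying loose on the tray; origin at its middle. Three to five of chip1 to chip5 are present
- chip5: small grey stone chip, about 16 x 14 x 11 mm, 10 g, lying loose on the tray; origin at its middle. Three to five of chip1 to chip5 are present
- pebble1: large tan pebble, 21 x 19 x 17 mm, 18 g, lying in the bowl; stones can wedge between rod and wall, so push gently and give way; origin at its middle
- pebble2: large tan pebble, 21 x 19 x 17 mm, 18 g, lying in the bowl; stones can wedge between rod and wall, so push gently and give way; origin at its middle
- pebble3: large tan pebble, 21 x 19 x 17 mm, 18 g, lying in the bowl; stones can wedge between rod and wall, so push gently and give way; origin at its middle
- scraper: scraper block standing on its blade on the bench: foot 90 mm long (its x), 30 mm thick (y), 26 mm high, of rubber and aluminium; upright wooden handle on it 52 mm long (x), 20 mm thick (y), from z = 26 to 72 mm; 0.22 kg. Origin: centre of its underside, z up. Take the handle from above across its thickness and sweep along y; 180 degrees round it is the same
- rod: stirring rod standing upright in its stand: steel rod 12 mm thick; origin at the centre of its lower tip, z along the rod to the top. A square beech handle 22 x 22 mm, its faces square to the x and y axes, from z = 94 to 154 mm (the top). Grip it across its flats about 127 mm from the tip, firmly (60 N): pushed from the side it can pivot in the fingers. 0.10 kg
- rod_stand: rod stand, fixed: dark disc 76 mm wide and 10 mm high with an upright open aluminium tube on it, 27 mm outside and about 21 mm inside diameter. Origin: centre of its underside on the bench. The rod's tip rests on the disc, 10 mm above the bench
- stand_mouth (a point): centre of the upper mouth of the rod stand's tube, 78 mm above the bench
- cupA: empty aluminium weighing cup, upright on the bench; the cups are alike and nest. 56 mm high, 90 g; body 42 mm wide at the foot, 51 mm at z = 28 mm, then a straight collar 64 mm outside, 58 mm inside, up to the rim at z = 56 mm. A nested cup's collar rests on the rim below, its foot 26 mm higher. Origin: centre of its underside, z up. Two or three of cupA to cupC are present
- cupB: empty aluminium weighing cup, upright on the bench; the cups are alike and nest. 56 mm high, 90 g; body 42 mm wide at the foot, 51 mm at z = 28 mm, then a straight collar 64 mm outside, 58 mm inside, up to the rim at z = 56 mm. A nested cup's collar rests on the rim below, its foot 26 mm higher. Origin: centre of its underside, z up. Two or three of cupA to cupC are present
- cupC: empty aluminium weighing cup, upright on the bench; the cups are alike and nest. 56 mm high, 90 g; body 42 mm wide at the foot, 51 mm at z = 28 mm, then a straight collar 64 mm outside, 58 mm inside, up to the rim at z = 56 mm. A nested cup's collar rests on the rim below, its foot 26 mm higher. Origin: centre of its underside, z up. Two or three of cupA to cupC are present
- permeameter: bystander, fixed: aluminium permeameter base with a stainless core ring locked in its bayonet socket, 140 mm wide and 130 mm high; origin at the centre of its underside
- top_cap: bystander, loose: clear acrylic top cap, 112 mm wide, 56 mm high with its brass stub; origin at the centre of its underside
- spanner: bystander, loose: brass ring spanner lying flat, 190 mm long; origin at the centre of its larger ring, handle along its -x
- bung: bystander, loose: green rubber bung, 44 mm wide and 34 mm high; origin at the centre of its underside
Not all that is in view belongs to the job. There is more than one size of the scraper; the job needs the middle-sized.

How it is judged:
By the outcome, as a careful person would: the job done as asked, in the order asked, and still so for the second after the job is handed in, with the robot touching nothing.
Of chip1, chip2, chip3, chip4, chip5 only 3 to 5 are there at a start; the rules pass over those that are not, and their reading is None.
Of cupA, cupB, cupC only 2 to 3 are there at a start; the rules pass over those that are not, and their reading is None.
At some moment in a run one of cupA, cupB, cupC may be knocked a few centimetres aside while the robot is not near it.
It also fails if it takes over 200 s, if anything falls off the work surface, if the arm or the gripper's body presses on something with over 40 N, if the wrist force passes 120 N, or if a joint passes its speed limit or range.

ROBOT

A 6-joint arm with a two-finger parallel gripper is mounted at the origin on the work surface. World frame = base frame: x ahead of the robot, y to its left, z up, the work surface at z = 0. Lengths are in m, angles in rad, forces in N, time in s.
With the tool pointing down it reaches from about 0.325 to 0.9 m from the base axis. Payload 6.1 kg.
Tool frame: the origin (TCP) lies between the finger pads; the fingertips stand 19 mm ahead of it and the grasp point (between the pads) is the TCP; z points along the fingers, y is the line along which they close (so a half turn about z gives the same grasp; the last joint's range is limited). The gripper opens to 87 mm and grips with 3 to 60 N. Pads are 19 mm wide; open, the fingers measure 117 mm over their backs; the gripper's body (75 mm by 190 mm) begins 51 mm behind the grasp point.
Start: joints at [-1.32, 0.22, 1.526, -0, 1.395, -0.126], TCP at [0.23, -0.581, 0.242] pointing down, gripper open.
Joint ranges: [-2.98, 2.98], [-0.91, 2.08], [0.09, 2.57], [-1.24, 4.39], [0.2, 2.65], [-2.68, 2.68]. Speed limits (rad/s): [2.57, 2.57, 3.01, 3.14, 3.14, 3.14].

INTERFACE

Orientations are given as a unit quaternion [x, y, z, w].
In Python, from rig import manip, imaging gives the robot as it stands.
- The arm moves only by the tool apply_moves, never from a script. Its argument "deltas" is a list of rows, each an object of numbers: "x", "y", "z": the shift along the tool's x, y, z scaled (see below); "wx", "wy", "wz": the turn, a rotation vector about the tool's x, y, z scaled (see below); "fingers": the opening, from 0 (shut) to 1 (fully open). A call has 1 to 8 rows; each row shifts and turns the commanded pose from where the row before left it, along the tool's axes as they then stand; what a row does not reach is not made up. The controller multiplies each number of a shift by 50 mm and each number of a turn by 8 degrees. A row lasts 1/8 s, in which the tool goes at most 62.5 mm and 10.7 degrees, less where a joint would pass 70% of its speed; a pose out of reach is approached as far as the arm can. A call with a number of a shift or a turn outside -1 to 1 is refused whole. A call with a gripper value outside its range is refused whole. The fingers move at their own pace and stop on an object; "grip_force" is the grip in N (left out, the last holds). Time passes only in rows, so rows that do not move let the fingers close. It gives the time, the measured TCP pose, the force, the opening and the grip force at its end, in the units of the state.
- manip.observe(): the state, without advancing time (a new reading comes with each control period).
- imaging.capture(name): name is "scene" or "top" or "wrist"; returns (picture, depth): 420x560x3 uint8, blue, green, red; 420x560 float32, m along the optical axis (not along the pixel's ray), 0 where there is no reading.
- imaging.camera_params(name): a dict with "fx", "fy", "cx", "cy" (pixels), "R" (3x3) and "t" (3): a world point X has camera coordinates R X + t. Camera axes: x right, y down, z forward; pixel columns grow to the right and rows downward; lengths in m; the calibration is good to about 2 mm. A picture is of the moment at which its call begins: read the wrist's pose just before it. camera_params takes no time and is no camera call; for the wrist camera it gives the pose at the moment of the call.
- manip.sign_off(): hands the job in; it is judged then, once.
The state is a dict: "clock": time; "qpos": joint angles; "joint_vel": joint speeds; "joint_torque": joint torques, N m; "ee_pos": TCP position; "orientation": TCP orientation; "contact_force": force on the tool from outside, world axes, zero at the start; "ft_torque": the same for the moment, N m; "gripper_width": finger opening in m; "grip_force": force on a finger pad.
Only numpy, scipy, OpenCV 4.12 (cv2) and the standard library are available. Lean on these libraries where they do the work, as an engineer would, in place of code of your own. Each camera call takes 0.05 s, during which the arm holds its last target. There are 200 camera calls.

## Working session

There is one attempt and no reset: what is moved stays moved. The work goes in short steps, Python scripts to look and compute and a tool call to move; the robot and the scene stay as the last step left them, time stands still between calls to the robot, and variables do not carry over. Pictures are saved under pics/ and viewed, at most 14 in all, crops included, and the job is handed in when it is done.

Besides the shell and the picture viewer there is one more tool, called after "Emit:" as name(argument=value, ...), one argument or row to a line, values as JSON. apply_moves: Moves the arm, as the interface text tells. Shifts and turns lie within -1 to 1; 1 stands for 50 mm of shift or 8 degrees of turn. Its arguments: {"type":"object","properties":{"deltas":{"type":"array"},"grip_force":{"type":"number"}},"required":["deltas"]}

```bash
ls; mkdir -p pics; cat > h.py <<'E'
import numpy as np, cv2
from rig import manip, imaging
def cap(n,f=None):
    p=imaging.camera_params(n); im,d=imaging.capture(n)
    if f: cv2.imwrite('pics/'+f,im); np.savez('pics/'+f[:-4]+'.npz',d=d,**p)
    return im,d,p
def pts(d,p):
    v,u=np.indices(d.shape); c=np.stack([(u-p['cx'])/p['fx']*d,(v-p['cy'])/p['fy']*d,d],-1)
    return (c-np.array(p['t']))@np.array(p['R'])
def ray(p,u,v,z):
    R=np.array(p['R']);o=-R.T@np.array(p['t']);r=R.T@np.array([(u-p['cx'])/p['fx'],(v-p['cy'])/p['fy'],1])
    return o+r*(z-o[2])/r[2]
E
python3 - <<'E'
from h import *
print(manip.observe())
for n in('top','scene'):
    im,d,p=cap(n,n+'0.png'); print(n,p['fx'],-np.array(p['R']).T@np.array(p['t']),np.array(p['R'])[2])
E
```

```text
pics
{'clock': 0.0, 'qpos': array([-1.32006826e+00,  2.21228433e-01,  1.52756641e+00, -3.90154756e-05,
        1.39467361e+00, -1.26086016e-01]), 'joint_vel': array([ 4.93861001e-04, -8.26790116e-04, -5.27993738e-04,  3.11458539e-05,
       -3.96112441e-04,  1.05750043e-03]), 'joint_torque': array([-1.93018837e-03, -4.94614470e+01, -3.87377536e+01,  6.98807440e-02,
        5.70174668e-02, -1.36693493e-04]), 'ee_pos': array([ 0.22982856, -0.58060985,  0.24045943]), 'orientation': array([ 9.82302758e-01,  1.87297657e-01, -7.75783123e-05, -9.34879788e-04]), 'contact_force': array([ 0.57748784, -0.67856275, -0.27905456]), 'ft_torque': array([-0.00945402,  0.03727398, -0.01864073]), 'grip_force': 0.0, 'gripper_width': 0.08695474383663306}
top 401.7120030068326 [0.36804511 0.03895175 1.09328178] [ 0.12609199  0.00107622 -0.99201797]
scene 416.79677847992696 [ 0.94189571 -0.42401875  0.81518792] [-0.45397215  0.49812473 -0.73876995]
```

View pics/top0.png

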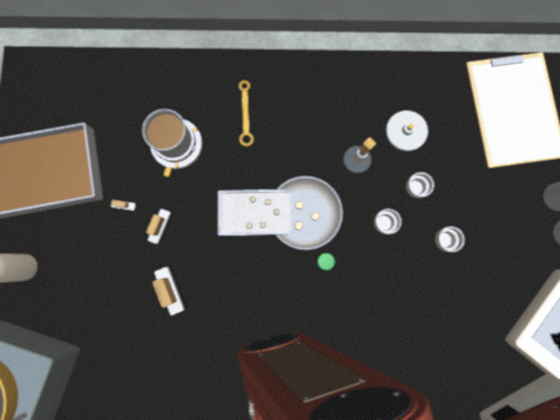

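View pics/scene0.png

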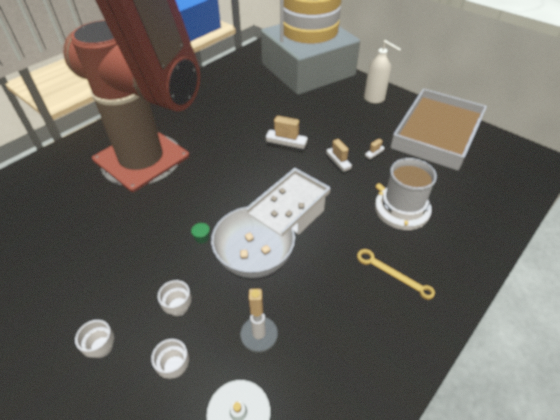

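Top view: three scraper candidates, small (123,204), middle (158,226) and large (168,291). There are 5 chips on the tray at (253,199), (267,201), (276,211), (249,226) and (262,225), and 3 pebbles at (299,206), (315,216) and (298,226). The cups are at (420,185), (388,221) and (450,239), the rod and stand at (358,157), the bung at (326,262), the spanner at (246,115) and the cap at (407,130). I'll measure these next.

```bash
cat > m.py <<'E'
from h import *
im=cv2.imread('pics/top0.png');p=np.load('pics/top0.npz');d=p['d'];P=pts(d,p)
def box(u0,u1,v0,v1,z0,z1):
    S=np.zeros(d.shape,bool);S[v0:v1,u0:u1]=True
    return S&(P[...,2]>z0)&(P[...,2]<z1)&(d>0)
def rect(m,s=''):
    q=P[m][:,:2].astype(np.float32);r=cv2.minAreaRect(q*1000);print(s,len(q),np.round(r[0],1),np.round(r[1],1),round(r[2],1),'zmed',P[m][:,2].mean().round(3),P[m][:,2].max().round(3));return r
E
python3 - <<'E'
from m import *
print('bench z',np.median(P[300:320,200:230,2]))
for n,b in dict(small=(105,142,192,216),mid=(140,178,203,250),large=(145,192,258,322)).items():
    rect(box(*b,.012,.15),n); rect(box(*b,.012,.034),n+' foot'); rect(box(*b,.04,.15),n+' handle')
for n,b in dict(c1=(403,440,168,205),c2=(370,406,203,241),c3=(432,470,222,258)).items():
    m=box(*b,.045,.07); (c,r)=cv2.minEnclosingCircle((P[m][:,:2]*1000).astype(np.float32));print(n,c,r,m.sum(),P[m][:,2].max())
m=box(210,300,180,245,.06,.074);rect(m,'trayfloor');m=box(210,300,180,245,.06,.09);rect(m,'tray')
m=box(265,350,165,260,.05,.066);(c,r)=cv2.minEnclosingCircle((P[m][:,:2]*1000).astype(np.float32));print('bowl',c,r)
rect(box(340,385,130,178,.125,.19),'rodtop');rect(box(335,385,130,178,.07,.1),'mouth');rect(box(335,385,130,178,.006,.02),'disc')
# pebbles/chips
hsv=cv2.cvtColor(im,cv2.COLOR_BGR2HSV)
for n,l in dict(chip=[(253,199),(267,201),(276,211),(249,226),(262,225)],peb=[(299,206),(315,216),(298,226)]).items():
    for u,v in l: print(n,ray(p,u,v,.078 if n=='chip' else .018).round(3),P[v,u].round(3))
E
python3 -c "
import cv2;a=cv2.imread('pics/top0.png');cv2.imwrite('pics/crop.png',cv2.resize(a[180:330,90:350],None,fx=3,fy=3,interpolation=cv2.INTER_CUBIC))"
```

```text
bench z -0.00020645010878042028
small 160 [509.1 463.2] [61.7 18.1] 82.4 zmed 0.034 0.054
small foot 76 [509.1 463.2] [61.7 18.1] 82.4 zmed 0.02 0.033
small handle 79 [509.7 464. ] [36.4 13.5] 83.2 zmed 0.048 0.054
mid 467 [452.4 361. ] [28.2 90. ] 70.8 zmed 0.044 0.078
mid foot 231 [452.4 361. ] [28.2 90. ] 70.8 zmed 0.024 0.033
mid handle 220 [452.9 361.4] [20.6 51.4] 68.6 zmed 0.066 0.078
large 913 [285.3 324.1] [119.6  38.4] 23.4 zmed 0.057 0.1
large foot 285 [285.3 324.1] [119.6  38.4] 23.4 zmed 0.026 0.034
large handle 455 [284.9 325.3] [68.9 28.5] 22.9 zmed 0.085 0.1
c1 (570.3629150390625, -329.7288818359375) 32.93596267700195 154 0.06332453610785949
c2 (471.27423095703125, -241.33889770507812) 31.863882064819336 135 0.05984621050067668
c3 (426.58087158203125, -403.1479187011719) 32.65263366699219 162 0.06236917450653173
trayfloor 2611 [487.2 103.1] [163.9 178.2] 1.8 zmed 0.068 0.074
tray 3188 [486.9 104.1] [163.9 181.4] 1.9 zmed 0.071 0.089
bowl (492.32122802734375, -18.544143676757812) 102.82842254638672
rodtop 131 [ 646.7 -171.5] [22.2 22.7] 41.4 zmed 0.157 0.169
mouth 35 [ 642.8 -169.2] [25.7 15.9] 58.9 zmed 0.077 0.089
disc 423 [ 641.2 -172.7] [86.4 75.7] 10.5 zmed 0.01 0.019
chip [0.521 0.109 0.078] [0.52  0.109 0.079]
chip [0.516 0.074 0.078] [0.515 0.073 0.082]
chip [0.491 0.05  0.078] [0.49  0.05  0.079]
chip [0.451 0.118 0.078] [0.451 0.118 0.078]
chip [0.454 0.085 0.078] [0.454 0.085 0.081]
peb [ 0.512 -0.011  0.018] [ 0.512 -0.011  0.022]
peb [ 0.486 -0.054  0.018] [ 0.485 -0.054  0.021]
peb [ 0.458 -0.009  0.018] [ 0.457 -0.008  0.027]
```

View pics/crop.png

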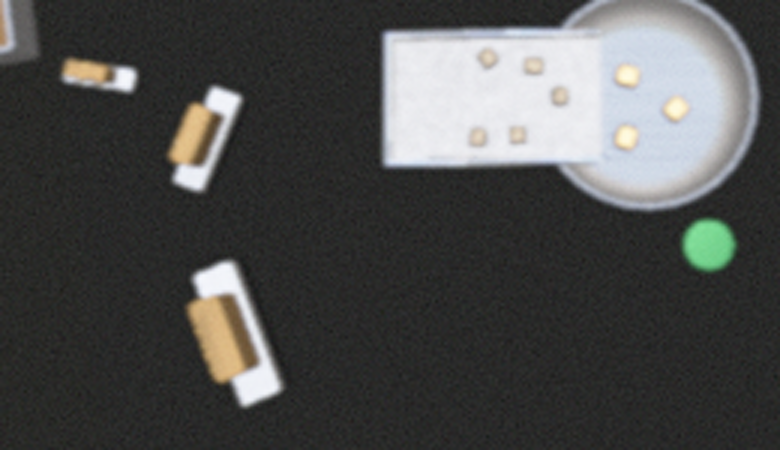

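The crop shows the middle scraper at crop pixel (205,138), i.e. top (158,226). Its foot measures 90 x 28 mm, which matches the job; the small one measures 62 mm and the large one 120 mm. Next I'll refine the bowl and tray and set up a move planner.

```bash
cat >> h.py <<'E'
from scipy.spatial.transform import Rotation as Ro
def th(s): 
    R=Ro.from_quat(s['orientation']).as_matrix(); return np.degrees(np.arctan2(R[1,0],R[0,0]))
def plan(xyz,theta=None,steps=None):
    """print per-row tool deltas: turn first, then straight shift"""
    s=manip.observe();t=th(s);R=Ro.from_quat(s['orientation']).as_matrix()
    if theta is None: theta=t
    w=-(theta-t)/8; n=int(np.ceil(abs(w)/1)) 
    a=np.radians(theta);Rt=np.array([[np.cos(a),np.sin(a),0],[np.sin(a),-np.cos(a),0],[0,0,-1]])
    dl=Rt.T@(np.array(xyz)-s['ee_pos'])/.05; m=steps or int(np.ceil(np.abs(dl).max()))
    tilt=(Ro.from_matrix(R).inv()*Ro.from_matrix(np.array([[np.cos(np.radians(t)),np.sin(np.radians(t)),0],[np.sin(np.radians(t)),-np.cos(np.radians(t)),0],[0,0,-1]]))).as_rotvec(degrees=True)/8
    print('at',s['ee_pos'].round(4),'th',t.round(2),'t',round(float(s['clock']),2),'tilt fix',tilt.round(3),'| turn rows',n,'wz tot',round(w,2),'| shift tot',dl.round(2),'rows',m,'each',(dl/max(m,1)).round(3))
def fitc(q):
    A=np.c_[2*q,np.ones(len(q))];x=np.linalg.lstsq(A,(q**2).sum(1),rcond=None)[0];return x[:2],np.sqrt(x[2]+x[:2]@x[:2])
E
python3 - <<'E'
from m import *
m=box(255,350,165,260,.05,.0645);q=P[m][:,:2]
q=q[q[:,1]<0.01]
for i in range(8):
    c,r=fitc(q);e=np.hypot(*(q-c).T);q=q[abs(e-r)<.008]
print('bowl',c.round(4),r.round(4),len(q))
# tray rails
v,u=np.indices(d.shape)
mm=box(205,300,180,245,.062,.09)
q=P[mm]
# outer edges by y bins
ys=np.arange(.03,.18,.01);lo=[];hi=[]
for y in ys:
    s=q[abs(q[:,1]-y)<.006];lo.append(np.percentile(s[:,0],1));hi.append(np.percentile(s[:,0],99))
print(np.polyfit(ys,lo,1),np.polyfit(ys,hi,1),np.round(lo,3),np.round(hi,3))
w=q[(q[:,0]>.45)&(q[:,0]<.52)];print('y',np.percentile(w[:,1],[0.5,99.5]))
plan([.452,.361,.24],160)
plan([.45,-.2,.24],160)
E
```

```text
bowl [ 0.491  -0.0261] 0.0923 319
[-0.03359516  0.43507956] [-0.02400025  0.54500411] [0.434 0.434 0.434 0.434 0.432 0.431 0.431 0.431 0.431 0.431 0.431 0.43
 0.43  0.43  0.43 ] [0.544 0.544 0.543 0.543 0.543 0.543 0.543 0.543 0.543 0.543 0.543 0.543
 0.542 0.54  0.539]
y [0.01421422 0.19440398]
at [ 0.2298 -0.5806  0.2405] th 21.59 t 0.1 tilt fix [-0.013 -0.002  0.   ] | turn rows 18 wz tot -17.3 | shift tot [2.270e+00 1.922e+01 1.000e-02] rows 20 each [0.113 0.961 0.001]
at [ 0.2298 -0.5806  0.2405] th 21.59 t 0.1 tilt fix [-0.013 -0.002  0.   ] | turn rows 18 wz tot -17.3 | shift tot [-1.53  8.66  0.01] rows 9 each [-0.17   0.962  0.001]
```

Emit:
apply_moves(
  deltas=[
    {"wz":-1},
    {"wz":-1},
    {"wz":-1},
    {"wz":-1},
    {"wz":-1},
    {"wz":-1},
    {"wz":-1},
    {"wz":-1},
  ],
)

```text
invalid input
```

Emit:
apply_moves(
  deltas=[
    {"wz":-1},
    {"wz":-1},
    {"wz":-1},
    {"wz":-1},
    {"wz":-1},
    {"wz":-1},
    {"wz":-1},
    {"wz":-1},
  ],
)

```text
invalid input
```

Emit:
apply_moves(
  deltas=[
    {"wz":-1},
    {"wz":-0.3},
    {"x":-0.17,"y":0.96},
    {"x":-0.17,"y":0.96},
    {"x":-0.17,"y":0.96},
    {"x":-0.17,"y":0.96},
    {"x":-0.17,"y":0.96},
    {"x":-0.17,"y":0.96},
  ],
)

```text
invalid input
```

```bash
python3 -c "
from h import *
plan([.452,.361,.16],160)"
```

```text
at [ 0.2298 -0.5806  0.2405] th 21.59 t 0.1 tilt fix [-0.013 -0.002  0.   ] | turn rows 18 wz tot -17.3 | shift tot [ 2.27 19.22  1.61] rows 20 each [0.113 0.961 0.081]
```

Emit:
apply_moves(
  deltas=[
    {"x":0,"y":0,"z":0,"wx":0,"wy":0,"wz":-1,"fingers":1},
    {"x":0,"y":0,"z":0,"wx":0,"wy":0,"wz":-1,"fingers":1},
    {"x":0,"y":0,"z":0,"wx":0,"wy":0,"wz":-1,"fingers":1},
    {"x":0,"y":0,"z":0,"wx":0,"wy":0,"wz":-1,"fingers":1},
    {"x":0,"y":0,"z":0,"wx":0,"wy":0,"wz":-1,"fingers":1},
    {"x":0,"y":0,"z":0,"wx":0,"wy":0,"wz":-1,"fingers":1},
    {"x":0,"y":0,"z":0,"wx":0,"wy":0,"wz":-1,"fingers":1},
    {"x":0,"y":0,"z":0,"wx":0,"wy":0,"wz":-1,"fingers":1},
  ],
)

```text
clock: 1.1
ee_pos: [0.2299, -0.5808, 0.2409]
orientation: [0.732, 0.681, 0.0, -0.001]
contact_force: [-0.3, 0.3, 0.7]
gripper_width: 0.0873
grip_force: 0.0
```

Emit:
apply_moves(
  deltas=[
    {"wz":-1,"fingers":1},
    {"wz":-1,"fingers":1},
    {"wz":-1,"fingers":1},
    {"wz":-1,"fingers":1},
    {"wz":-1,"fingers":1},
    {"wz":-1,"fingers":1},
    {"wz":-1,"fingers":1},
    {"wz":-1,"fingers":1},
  ],
)

```text
invalid input
```

Emit:
apply_moves(
  deltas=[
    {"x":0,"y":0,"z":0,"wx":0,"wy":0,"wz":-1,"fingers":1},
    {"x":0,"y":0,"z":0,"wx":0,"wy":0,"wz":-1,"fingers":1},
    {"x":0,"y":0,"z":0,"wx":0,"wy":0,"wz":-1,"fingers":1},
    {"x":0,"y":0,"z":0,"wx":0,"wy":0,"wz":-1,"fingers":1},
    {"x":0,"y":0,"z":0,"wx":0,"wy":0,"wz":-1,"fingers":1},
    {"x":0,"y":0,"z":0,"wx":0,"wy":0,"wz":-1,"fingers":1},
    {"x":0,"y":0,"z":0,"wx":0,"wy":0,"wz":-1,"fingers":1},
    {"x":0,"y":0,"z":0,"wx":0,"wy":0,"wz":-1,"fingers":1},
  ],
)

```text
clock: 2.1
ee_pos: [0.2299, -0.5808, 0.2409]
orientation: [0.26, 0.966, 0.0, -0.0]
contact_force: [-0.0, 0.9, 0.4]
gripper_width: 0.0871
grip_force: 0.0
```

Emit:
apply_moves(
  deltas=[
    {"x":0,"y":0,"z":0,"wx":0,"wy":0,"wz":-1,"fingers":1},
    {"x":0,"y":0,"z":0,"wx":0,"wy":0,"wz":-0.3,"fingers":1},
    {"x":-0.17,"y":0.96,"z":0,"wx":0,"wy":0,"wz":0,"fingers":1},
    {"x":-0.17,"y":0.96,"z":0,"wx":0,"wy":0,"wz":0,"fingers":1},
    {"x":-0.17,"y":0.96,"z":0,"wx":0,"wy":0,"wz":0,"fingers":1},
    {"x":-0.17,"y":0.96,"z":0,"wx":0,"wy":0,"wz":0,"fingers":1},
    {"x":-0.17,"y":0.96,"z":0,"wx":0,"wy":0,"wz":0,"fingers":1},
    {"x":-0.17,"y":0.96,"z":0,"wx":0,"wy":0,"wz":0,"fingers":1},
  ],
)

```text
clock: 3.1
ee_pos: [0.3769, -0.3263, 0.2412]
orientation: [0.174, 0.985, 0.0, -0.0]
contact_force: [1.5, 0.1, 0.1]
gripper_width: 0.0871
grip_force: 0.0
```

```bash
python3 -c "
from h import *
plan([.452,.361,.16],160)
plan([.452,.341,.16],160)"
```

```text
at [ 0.3769 -0.3263  0.2412] th 159.98 t 3.1 tilt fix [ 0.003 -0.003 -0.   ] | turn rows 1 wz tot -0.0 | shift tot [ 3.29 13.43  1.62] rows 14 each [0.235 0.959 0.116]
at [ 0.3769 -0.3263  0.2412] th 159.98 t 3.1 tilt fix [ 0.003 -0.003 -0.   ] | turn rows 1 wz tot -0.0 | shift tot [ 3.15 13.06  1.62] rows 14 each [0.225 0.933 0.116]
```

Emit:
apply_moves(
  deltas=[
    {"x":0.235,"y":0.96,"z":0,"wx":0,"wy":0,"wz":0,"fingers":1},
    {"x":0.235,"y":0.96,"z":0,"wx":0,"wy":0,"wz":0,"fingers":1},
    {"x":0.235,"y":0.96,"z":0,"wx":0,"wy":0,"wz":0,"fingers":1},
    {"x":0.235,"y":0.96,"z":0,"wx":0,"wy":0,"wz":0,"fingers":1},
    {"x":0.235,"y":0.96,"z":0,"wx":0,"wy":0,"wz":0,"fingers":1},
    {"x":0.235,"y":0.96,"z":0,"wx":0,"wy":0,"wz":0,"fingers":1},
    {"x":0.235,"y":0.96,"z":0,"wx":0,"wy":0,"wz":0,"fingers":1},
    {"x":0.235,"y":0.96,"z":0,"wx":0,"wy":0,"wz":0,"fingers":1},
  ],
)

```text
clock: 4.1
ee_pos: [0.4192, 0.0666, 0.2414]
orientation: [0.174, 0.985, 0.0, 0.0]
contact_force: [0.5, 0.5, 1.1]
gripper_width: 0.0872
grip_force: 0.0
```

Emit:
apply_moves(
  deltas=[
    {"x":0.235,"y":0.96,"z":0.2,"wx":0,"wy":0,"wz":0,"fingers":1},
    {"x":0.235,"y":0.96,"z":0.2,"wx":0,"wy":0,"wz":0,"fingers":1},
    {"x":0.235,"y":0.96,"z":0.2,"wx":0,"wy":0,"wz":0,"fingers":1},
    {"x":0.235,"y":0.96,"z":0.2,"wx":0,"wy":0,"wz":0,"fingers":1},
    {"x":0.235,"y":0.96,"z":0.2,"wx":0,"wy":0,"wz":0,"fingers":1},
    {"x":0,"y":0.3,"z":0.2,"wx":0,"wy":0,"wz":0,"fingers":1},
    {"x":0,"y":0,"z":0.2,"wx":0,"wy":0,"wz":0,"fingers":1},
    {"x":0,"y":0,"z":0,"wx":0,"wy":0,"wz":0,"fingers":1},
  ],
)

```text
clock: 5.1
ee_pos: [0.4506, 0.3236, 0.17]
orientation: [0.174, 0.985, -0.001, -0.001]
contact_force: [0.1, -0.6, 1.5]
gripper_width: 0.087
grip_force: 0.0
```

```bash
python3 -c "
from h import *
im,d,p=cap('wrist','w1.png')
P=pts(d,p);m=(P[...,2]>.06)&(P[...,2]<.085)&(d>0)&(np.hypot(P[...,0]-.452,P[...,1]-.361)<.06)
print(m.sum());r=cv2.minAreaRect((P[m][:,:2]*1000).astype(np.float32));print(r)
plan([.4525,.361,.05],160)"
```

```text
1600
((452.974853515625, 365.67529296875), (20.14315414428711, 51.55927276611328), 69.83586120605469)
at [0.4511 0.3236 0.1709] th 159.95 t 5.15 tilt fix [-0.01  -0.007  0.   ] | turn rows 1 wz tot -0.01 | shift tot [0.23 0.71 2.42] rows 3 each [0.076 0.237 0.806]
```

View pics/w1.png

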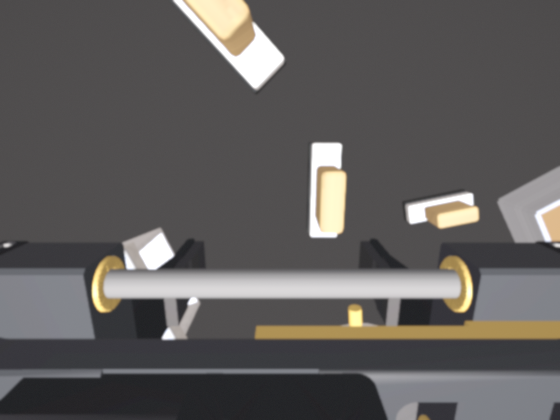

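The wrist view shows the middle scraper at (328,195), with a 20.1 x 51.6 mm handle angled at 69.8 degrees. That agrees with the top view to within 4 mm.

Emit:
apply_moves(
  deltas=[
    {"x":0.1,"y":0.37,"z":0.2,"wx":0,"wy":0,"wz":0,"fingers":1},
    {"x":0.1,"y":0.37,"z":0.2,"wx":0,"wy":0,"wz":0,"fingers":1},
    {"x":0,"y":0,"z":0.7,"wx":0,"wy":0,"wz":0,"fingers":1},
    {"x":0,"y":0,"z":0.7,"wx":0,"wy":0,"wz":0,"fingers":1},
    {"x":0,"y":0,"z":0.6,"wx":0,"wy":0,"wz":0,"fingers":1},
    {"x":0,"y":0,"z":0,"wx":0,"wy":0,"wz":0,"fingers":1},
  ],
)

```text
clock: 5.9
ee_pos: [0.4533, 0.3609, 0.0496]
orientation: [0.174, 0.985, -0.002, -0.002]
contact_force: [-0.1, 0.1, 0.2]
gripper_width: 0.0871
grip_force: 0.0
```

```bash
python3 -c "
from h import *
plan([.453,.363,.05],160)"
```

```text
at [0.4533 0.3609 0.0496] th 159.92 t 5.9 tilt fix [-0.028 -0.022  0.   ] | turn rows 1 wz tot -0.01 | shift tot [ 0.02  0.04 -0.01] rows 1 each [ 0.02   0.037 -0.007]
```

Emit:
apply_moves(
  deltas=[
    {"x":0,"y":0.04,"z":0,"wx":0,"wy":0,"wz":0,"fingers":0},
    {"x":0,"y":0,"z":0,"wx":0,"wy":0,"wz":0,"fingers":0},
    {"x":0,"y":0,"z":0,"wx":0,"wy":0,"wz":0,"fingers":0},
    {"x":0,"y":0,"z":0,"wx":0,"wy":0,"wz":0,"fingers":0},
    {"x":0,"y":0,"z":0,"wx":0,"wy":0,"wz":0,"fingers":0},
    {"x":0,"y":0,"z":0,"wx":0,"wy":0,"wz":0,"fingers":0},
    {"x":0,"y":0,"z":0,"wx":0,"wy":0,"wz":0,"fingers":0},
  ],
  grip_force=45,
)

```text
clock: 6.78
ee_pos: [0.4555, 0.3647, 0.0515]
orientation: [0.174, 0.985, -0.0, -0.0]
contact_force: [-0.0, -0.1, 0.7]
gripper_width: 0.0251
grip_force: 0.0
```

Emit:
apply_moves(
  deltas=[
    {"x":0,"y":0,"z":-0.7,"wx":0,"wy":0,"wz":0,"fingers":0},
    {"x":0,"y":0,"z":-0.8,"wx":0,"wy":0,"wz":0,"fingers":0},
    {"x":0,"y":0,"z":-0.8,"wx":0,"wy":0,"wz":0,"fingers":0},
    {"x":0,"y":0,"z":-0.3,"wx":0,"wy":0,"wz":-1,"fingers":0},
    {"x":0,"y":0,"z":0,"wx":0,"wy":0,"wz":-1,"fingers":0},
    {"x":0,"y":0,"z":0,"wx":0,"wy":0,"wz":-0.7,"fingers":0},
    {"x":0,"y":0,"z":0,"wx":0,"wy":0,"wz":0,"fingers":0},
  ],
)

```text
clock: 7.65
ee_pos: [0.4552, 0.3646, 0.181]
orientation: [-0.013, 1.0, -0.0, -0.0]
contact_force: [-0.4, 0.7, -2.0]
gripper_width: 0.0194
grip_force: 45.0
```

```bash
python3 -c "
from h import *
im,d,p=cap('wrist','w2.png')
im,d,p=cap('top','t2.png')
P=pts(d,p);e=manip.observe()['ee_pos'];m=(P[...,2]>e[2]-.05)&(P[...,2]<e[2]-.015)&(d>0)&(np.hypot(P[...,0]-e[0],P[...,1]-e[1])<.07)
print(m.sum(),cv2.minAreaRect((P[m][:,:2]*1000).astype(np.float32)))
plan([.4859,.158,.17],181.7)"
```

```text
80 ((418.74066162109375, 358.4711608886719), (19.101146697998047, 26.289920806884766), 5.443936347961426)
at [0.4553 0.3646 0.1811] th -178.53 t 7.75 tilt fix [-0.003 -0.005  0.   ] | turn rows 46 wz tot -45.03 | shift tot [-0.49 -4.15  0.22] rows 5 each [-0.098 -0.83   0.044]
```

View pics/w2.png

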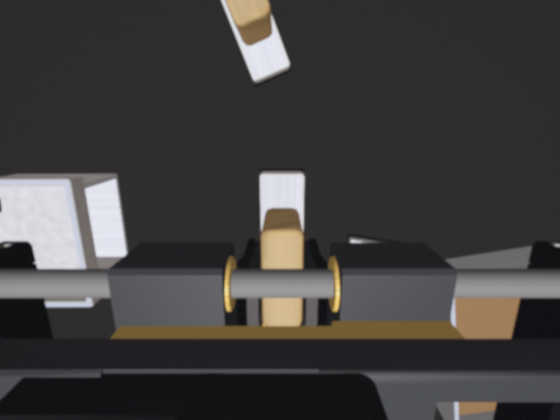

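```bash
python3 -c "
from h import *
p=np.load('pics/w2.npz');P=pts(p['d'],p)
for v in (178,185,195,203,212,220,235): print(v,P[v,283].round(4))
print(P[190,262:305:7].round(4))
e=manip.observe()['ee_pos'];m=np.zeros(p['d'].shape,bool);m[170:206,255:310]=True;m&=(P[...,2]>e[2]-.08)
print(m.sum(),cv2.minAreaRect((P[m][:,:2]*1000).astype(np.float32)),np.median(P[m][:,2]))
"
```

```text
178 [0.413  0.3645 0.1464]
185 [0.4172 0.3646 0.146 ]
195 [0.423  0.3648 0.1466]
203 [0.4277 0.3649 0.1474]
212 [0.4293 0.3649 0.1612]
220 [0.429  0.3649 0.1773]
235 [0.4316 0.3649 0.192 ]
[[0.4205 0.3524 0.1461]
 [0.4203 0.3565 0.1466]
 [0.4201 0.3606 0.1471]
 [0.4202 0.3647 0.1456]
 [0.4198 0.3688 0.1474]
 [0.4197 0.3729 0.1471]
 [0.4224 0.378  0.1333]]
1717 ((408.47528076171875, 363.1913757324219), (49.08349609375, 30.15753746032715), 2.0968947410583496) 0.14656269650003223
```

The scraper is held square, but 9 mm higher on the handle than planned: the underside is 60 mm below the TCP. Next I'll carry it over the back of the tray.

Emit:
apply_moves(
  deltas=[
    {"x":-0.12,"y":-0.83,"z":0,"wx":0,"wy":0,"wz":0,"fingers":0},
    {"x":-0.12,"y":-0.83,"z":0,"wx":0,"wy":0,"wz":0,"fingers":0},
    {"x":-0.12,"y":-0.83,"z":0,"wx":0,"wy":0,"wz":0,"fingers":0},
    {"x":-0.12,"y":-0.83,"z":0,"wx":0,"wy":0,"wz":0,"fingers":0},
    {"x":-0.02,"y":-0.83,"z":0,"wx":0,"wy":0,"wz":0,"fingers":0},
    {"x":0,"y":0,"z":0.3,"wx":0,"wy":0,"wz":0,"fingers":0},
    {"x":0,"y":0,"z":0,"wx":0,"wy":0,"wz":0,"fingers":0},
  ],
)

```text
clock: 8.62
ee_pos: [0.4851, 0.1581, 0.1649]
orientation: [-0.013, 1.0, 0.0, -0.002]
contact_force: [-0.2, 0.4, -1.9]
gripper_width: 0.0199
grip_force: 45.0
```

```bash
python3 -c "
from h import *
plan([.4859,.157,.130],181.6-360)
im,d,p=cap('wrist','w3.png')
P=pts(d,p)
for v in (150,178,190,200): print(P[v,283].round(4))
print(P[190,200:360:10].round(4)[:,[1,2]].tolist())
"
```

```text
at [0.4851 0.1581 0.1649] th -178.5 t 8.62 tilt fix [ 0.001 -0.023 -0.   ] | turn rows 1 wz tot -0.01 | shift tot [-0.02 -0.02  0.7 ] rows 1 each [-0.016 -0.022  0.698]
[0.4302 0.1579 0.0842]
[0.4427 0.1581 0.131 ]
[0.4499 0.1583 0.1303]
[0.4558 0.1584 0.131 ]
[[0.0932, 0.0674], [0.1014, 0.0689], [0.1093, 0.0692], [0.117, 0.0682], [0.1249, 0.0681], [0.1329, 0.0689], [0.1448, 0.1294], [0.1507, 0.1305], [0.1565, 0.1307], [0.1623, 0.1315], [0.1682, 0.1314], [0.1802, 0.0675], [0.188, 0.0679], [0.1934, 0.0833], [0.2172, -0.0005], [0.2273, -0.0003]]
```

View pics/w3.png

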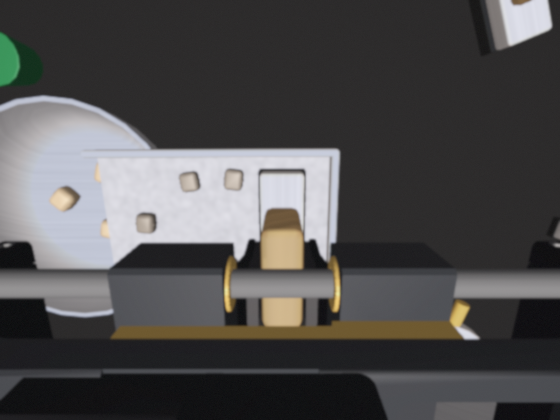

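The wrist view shows the blade (282,190) between the rails, behind every chip in view: (233,180), (189,181) and (145,222). I'll lower it to the floor gently.

Emit:
apply_moves(
  deltas=[
    {"x":0,"y":0,"z":0.3,"wx":0,"wy":0,"wz":0,"fingers":0},
    {"x":0,"y":0,"z":0.3,"wx":0,"wy":0,"wz":0,"fingers":0},
    {"x":0,"y":0,"z":0.08,"wx":0,"wy":0,"wz":0,"fingers":0},
    {"x":0,"y":0,"z":0,"wx":0,"wy":0,"wz":0,"fingers":0},
  ],
)

```text
clock: 9.18
ee_pos: [0.4858, 0.1582, 0.1318]
orientation: [-0.014, 1.0, -0.0, -0.001]
contact_force: [-0.6, -0.1, -1.8]
gripper_width: 0.0193
grip_force: 45.0
```

Emit:
apply_moves(
  deltas=[
    {"x":0,"y":0,"z":0.03,"wx":0,"wy":0,"wz":0,"fingers":0},
    {"x":0,"y":0,"z":0,"wx":0,"wy":0,"wz":0,"fingers":0},
  ],
)

```text
clock: 9.43
ee_pos: [0.4866, 0.1581, 0.1314]
orientation: [-0.014, 1.0, 0.0, 0.0]
contact_force: [0.5, -0.7, -1.8]
gripper_width: 0.0198
grip_force: 45.0
```

Emit:
apply_moves(
  deltas=[
    {"x":0,"y":0,"z":0.03,"wx":0,"wy":0,"wz":0,"fingers":0},
    {"x":0,"y":0,"z":0,"wx":0,"wy":0,"wz":0,"fingers":0},
  ],
)

```text
clock: 9.68
ee_pos: [0.4863, 0.158, 0.1295]
orientation: [-0.014, 1.0, -0.0, 0.0]
contact_force: [0.1, 0.2, -2.7]
gripper_width: 0.0198
grip_force: 45.0
```

Emit:
apply_moves(
  deltas=[
    {"x":0,"y":0,"z":0.03,"wx":0,"wy":0,"wz":0,"fingers":0},
    {"x":0,"y":0,"z":0,"wx":0,"wy":0,"wz":0,"fingers":0},
  ],
)

```text
clock: 9.93
ee_pos: [0.4866, 0.1581, 0.1286]
orientation: [-0.014, 1.0, 0.0, 0.0]
contact_force: [-0.0, 0.3, 3.0]
gripper_width: 0.0199
grip_force: 45.0
```

Emit:
apply_moves(
  deltas=[
    {"x":0,"y":-0.2,"z":0,"wx":0,"wy":0,"wz":0,"fingers":0},
    {"x":0,"y":-0.2,"z":0,"wx":0,"wy":0,"wz":0,"fingers":0},
    {"x":0,"y":-0.2,"z":0,"wx":0,"wy":0,"wz":0,"fingers":0},
    {"x":0,"y":-0.2,"z":0,"wx":0,"wy":0,"wz":0,"fingers":0},
    {"x":0,"y":-0.2,"z":0,"wx":0,"wy":0,"wz":0,"fingers":0},
    {"x":0,"y":-0.2,"z":0,"wx":0,"wy":0,"wz":0,"fingers":0},
    {"x":0,"y":-0.15,"z":0,"wx":0,"wy":0,"wz":0,"fingers":0},
    {"x":0,"y":0,"z":0,"wx":0,"wy":0,"wz":0,"fingers":0},
  ],
)

```text
clock: 10.92
ee_pos: [0.4885, 0.0893, 0.1285]
orientation: [-0.013, 1.0, -0.0, 0.0]
contact_force: [0.9, 1.5, 5.8]
gripper_width: 0.0195
grip_force: 45.0
```

```bash
python3 -c "
from h import *
plan([.4899,.016,.1286],181.6-360)
"
```

```text
at [0.4885 0.0893 0.1285] th -178.46 t 10.93 tilt fix [-0.006  0.005 -0.   ] | turn rows 1 wz tot -0.01 | shift tot [ 0.01 -1.47 -0.  ] rows 2 each [ 0.006 -0.733 -0.001]
```

Emit:
apply_moves(
  deltas=[
    {"x":0,"y":-0.18,"z":0,"wx":0,"wy":0,"wz":0,"fingers":0},
    {"x":0,"y":-0.18,"z":0,"wx":0,"wy":0,"wz":0,"fingers":0},
    {"x":0,"y":-0.18,"z":0,"wx":0,"wy":0,"wz":0,"fingers":0},
    {"x":0,"y":-0.18,"z":0,"wx":0,"wy":0,"wz":0,"fingers":0},
    {"x":0,"y":-0.15,"z":0,"wx":0,"wy":0,"wz":0,"fingers":0},
    {"x":0,"y":-0.15,"z":0,"wx":0,"wy":0,"wz":0,"fingers":0},
    {"x":0,"y":-0.15,"z":0,"wx":0,"wy":0,"wz":0,"fingers":0},
    {"x":0,"y":-0.15,"z":0,"wx":0,"wy":0,"wz":0,"fingers":0},
  ],
)

```text
clock: 11.92
ee_pos: [0.4901, 0.0241, 0.1285]
orientation: [-0.014, 1.0, 0.0, 0.0]
contact_force: [-0.1, 3.1, 6.2]
gripper_width: 0.0197
grip_force: 45.0
```

Emit:
apply_moves(
  deltas=[
    {"x":0,"y":-0.13,"z":0,"wx":0,"wy":0,"wz":0,"fingers":0},
    {"x":0,"y":0,"z":0,"wx":0,"wy":0,"wz":0,"fingers":0},
    {"x":0,"y":0,"z":-0.5,"wx":0,"wy":0,"wz":0,"fingers":0},
    {"x":0,"y":0,"z":-1,"wx":0,"wy":0,"wz":0,"fingers":0},
    {"x":0,"y":0,"z":0,"wx":0,"wy":0,"wz":0,"fingers":0},
  ],
)

```text
clock: 12.55
ee_pos: [0.4922, 0.0167, 0.2064]
orientation: [-0.014, 1.0, -0.001, 0.003]
contact_force: [1.2, -0.2, -2.0]
gripper_width: 0.0197
grip_force: 45.0
```

```bash
python3 -c "
from h import *
im,d,p=cap('top','t4.png');ims,_,_=cap('scene','s4.png')
a=cv2.resize(im[160:280,190:360],None,fx=3.2,fy=3.2)[:384];b=cv2.resize(ims[160:290,180:350],None,fx=1.6,fy=1.6)
o=np.zeros((600,560,3),np.uint8);o[:384,:544]=a[:384,:544];o[384:592,:272]=b;cv2.imwrite('pics/c4.png',o)
plan([.452,.361,.2])
"
```

```text
at [0.4896 0.0173 0.2023] th -178.43 t 12.65 tilt fix [-0.006 -0.006  0.   ] | turn rows 0 wz tot -0.0 | shift tot [0.56 6.89 0.05] rows 7 each [0.08  0.985 0.007]
```

View pics/c4.png

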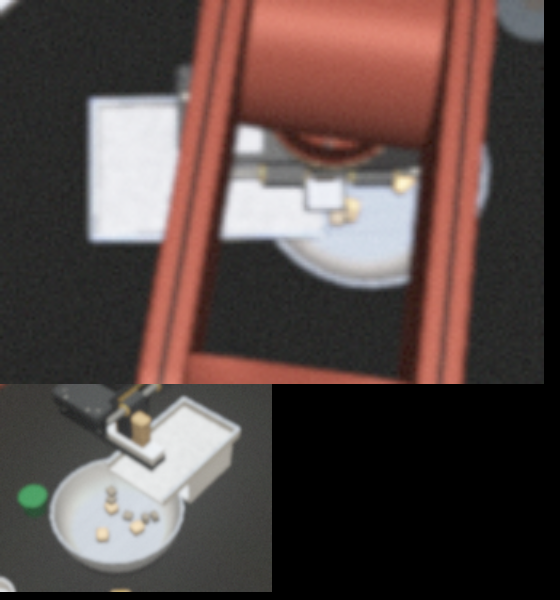

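The view shows the tray empty, with 5 chips and 3 pebbles in the bowl. Next I'll put the scraper back where it stood.

Emit:
apply_moves(
  deltas=[
    {"x":0.08,"y":0.98,"z":0,"wx":0,"wy":0,"wz":0,"fingers":0},
    {"x":0.08,"y":0.98,"z":0,"wx":0,"wy":0,"wz":0,"fingers":0},
    {"x":0.08,"y":0.98,"z":0,"wx":0,"wy":0,"wz":0,"fingers":0},
    {"x":0.08,"y":0.98,"z":0,"wx":0,"wy":0,"wz":0,"fingers":0},
    {"x":0.08,"y":0.98,"z":0,"wx":0,"wy":0,"wz":0,"fingers":0},
    {"x":0.08,"y":0.98,"z":0,"wx":0,"wy":0,"wz":0,"fingers":0},
    {"x":0.08,"y":0.98,"z":0.4,"wx":0,"wy":0,"wz":0,"fingers":0},
    {"x":0,"y":0,"z":0.6,"wx":0,"wy":0,"wz":0,"fingers":0},
  ],
)

```text
clock: 13.65
ee_pos: [0.4513, 0.3625, 0.1508]
orientation: [-0.016, 1.0, -0.0, -0.001]
contact_force: [0.9, -0.3, -1.9]
gripper_width: 0.0198
grip_force: 45.0
```

Emit:
apply_moves(
  deltas=[
    {"x":0,"y":0,"z":0.6,"wx":0,"wy":0,"wz":0,"fingers":0},
    {"x":0,"y":0,"z":0.6,"wx":0,"wy":0,"wz":0,"fingers":0},
    {"x":0,"y":0,"z":0.4,"wx":0,"wy":0,"wz":0,"fingers":0},
    {"x":0,"y":0,"z":0,"wx":0,"wy":0,"wz":0,"fingers":0},
  ],
)

```text
clock: 14.15
ee_pos: [0.4506, 0.3586, 0.0699]
orientation: [-0.014, 1.0, -0.002, -0.003]
contact_force: [0.3, 1.4, -1.9]
gripper_width: 0.0196
grip_force: 45.0
```

```bash
python3 -c "
from h import *
plan([.452,.361,.0605])
"
```

```text
at [0.4506 0.3586 0.0699] th -178.42 t 14.15 tilt fix [-0.023 -0.037  0.   ] | turn rows 0 wz tot -0.0 | shift tot [-0.03  0.05  0.19] rows 1 each [-0.029  0.047  0.189]
```

Emit:
apply_moves(
  deltas=[
    {"x":0,"y":0,"z":0.12,"wx":0,"wy":0,"wz":0,"fingers":0},
    {"x":0,"y":0,"z":0,"wx":0,"wy":0,"wz":0,"fingers":0},
    {"x":0,"y":0,"z":0,"wx":0,"wy":0,"wz":0,"fingers":0},
  ],
)

```text
clock: 14.52
ee_pos: [0.4532, 0.3605, 0.068]
orientation: [-0.014, 1.0, 0.0, 0.001]
contact_force: [-0.4, 0.3, -2.4]
gripper_width: 0.02
grip_force: 45.0
```

Emit:
apply_moves(
  deltas=[
    {"x":0,"y":0,"z":0.04,"wx":0,"wy":0,"wz":0,"fingers":0},
    {"x":0,"y":0,"z":0,"wx":0,"wy":0,"wz":0,"fingers":0},
  ],
)

```text
clock: 14.78
ee_pos: [0.4527, 0.3602, 0.0651]
orientation: [-0.014, 1.0, 0.0, 0.0]
contact_force: [-0.2, -0.3, -1.6]
gripper_width: 0.0197
grip_force: 45.0
```

Emit:
apply_moves(
  deltas=[
    {"x":0,"y":0,"z":0.05,"wx":0,"wy":0,"wz":0,"fingers":0},
    {"x":0,"y":0,"z":0,"wx":0,"wy":0,"wz":0,"fingers":0},
  ],
)

```text
clock: 15.02
ee_pos: [0.4524, 0.36, 0.0622]
orientation: [-0.014, 1.0, -0.0, -0.0]
contact_force: [0.3, 0.1, -2.1]
gripper_width: 0.02
grip_force: 45.0
```

Emit:
apply_moves(
  deltas=[
    {"x":0,"y":0,"z":0.03,"wx":0,"wy":0,"wz":0,"fingers":0},
    {"x":0,"y":0,"z":0,"wx":0,"wy":0,"wz":0,"fingers":0},
  ],
)

```text
clock: 15.28
ee_pos: [0.4525, 0.3601, 0.0608]
orientation: [-0.014, 1.0, -0.0, -0.0]
contact_force: [-0.4, 0.3, -1.5]
gripper_width: 0.0196
grip_force: 45.0
```

Emit:
apply_moves(
  deltas=[
    {"x":0,"y":0,"z":0.02,"wx":0,"wy":0,"wz":0,"fingers":0},
    {"x":0,"y":0,"z":0,"wx":0,"wy":0,"wz":0,"fingers":0},
    {"x":0,"y":0,"z":0,"wx":0,"wy":0,"wz":0,"fingers":0.5},
    {"x":0,"y":0,"z":0,"wx":0,"wy":0,"wz":0,"fingers":0.5},
    {"x":0,"y":0,"z":0,"wx":0,"wy":0,"wz":0,"fingers":0.5},
    {"x":0,"y":0,"z":0,"wx":0,"wy":0,"wz":0,"fingers":0.5},
    {"x":0,"y":0,"z":-0.3,"wx":0,"wy":0,"wz":0,"fingers":0.5},
    {"x":0,"y":0,"z":-0.8,"wx":0,"wy":0,"wz":0,"fingers":0.5},
  ],
)

```text
clock: 16.27
ee_pos: [0.4511, 0.3592, 0.1141]
orientation: [-0.014, 1.0, -0.001, -0.002]
contact_force: [1.3, 0.5, -0.2]
gripper_width: 0.0435
grip_force: 0.0
```

Emit:
apply_moves(
  deltas=[
    {"x":0,"y":0,"z":-1,"wx":0,"wy":0,"wz":0,"fingers":0.6},
    {"x":0,"y":0,"z":-1,"wx":0,"wy":0,"wz":0,"fingers":0.6},
    {"x":0,"y":0,"z":-0.8,"wx":0,"wy":0,"wz":0,"fingers":0.6},
  ],
)

```text
clock: 16.65
ee_pos: [0.4531, 0.3605, 0.2589]
orientation: [-0.014, 1.0, 0.001, 0.001]
contact_force: [1.1, 0.1, -0.4]
gripper_width: 0.0518
grip_force: 0.0
```

```bash
python3 -c "
from h import *
im,d,p=cap('wrist','w5.png');P=pts(d,p)
m=(P[...,2]>.05)&(P[...,2]<.085)&(d>0)&(np.hypot(P[...,0]-.452,P[...,1]-.361)<.06)
print(m.sum(),cv2.minAreaRect((P[m][:,:2]*1000).astype(np.float32)),P[m][:,2].mean())
plan([.60,-.17,.25])
imt,d,p=cap('top','t5.png')
"
```

```text
875 ((451.89727783203125, 360.3082275390625), (50.798248291015625, 20.043540954589844), 1.2333606481552124) 0.07133009484603382
at [0.4552 0.3618 0.2651] th -178.4 t 16.7 tilt fix [0.041 0.074 0.   ] | turn rows 0 wz tot -0.0 | shift tot [ -2.6  -10.71   0.3 ] rows 11 each [-0.236 -0.974  0.028]
```

View pics/t5.png

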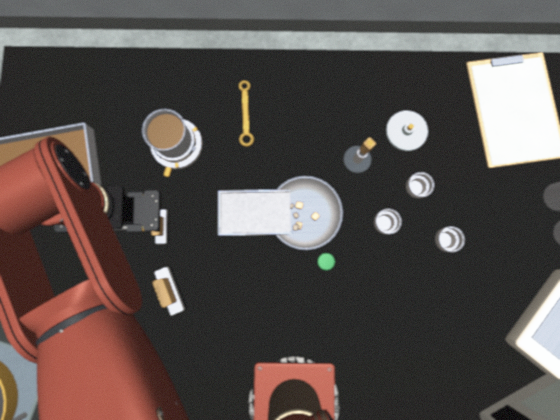

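The scraper stands at (452,360) mm with its handle top at 71 mm, the tray is clear and all the stones are in the bowl at (292..315,204..228). Next is the rod.

```bash
python3 -c "
from h import *
plan([.71,-.17,.27],-178.4)"
```

```text
at [0.4552 0.3618 0.2628] th -178.41 t 16.75 tilt fix [0.041 0.073 0.   ] | turn rows 1 wz tot -0.0 | shift tot [ -4.8  -10.77  -0.14] rows 11 each [-0.436 -0.979 -0.013]
```

Emit:
apply_moves(
  deltas=[
    {"x":-0.44,"y":-0.98,"z":0,"wx":0,"wy":0,"wz":0,"fingers":1},
    {"x":-0.44,"y":-0.98,"z":0,"wx":0,"wy":0,"wz":0,"fingers":1},
    {"x":-0.44,"y":-0.98,"z":0,"wx":0,"wy":0,"wz":0,"fingers":1},
    {"x":-0.44,"y":-0.98,"z":0,"wx":0,"wy":0,"wz":0,"fingers":1},
    {"x":-0.44,"y":-0.98,"z":0,"wx":0,"wy":0,"wz":0,"fingers":1},
    {"x":-0.44,"y":-0.98,"z":0,"wx":0,"wy":0,"wz":0,"fingers":1},
    {"x":-0.44,"y":-0.98,"z":0,"wx":0,"wy":0,"wz":0,"fingers":1},
    {"x":-0.44,"y":-0.98,"z":0,"wx":0,"wy":0,"wz":0,"fingers":1},
  ],
)

```text
clock: 17.75
ee_pos: [0.6398, -0.0284, 0.2552]
orientation: [-0.014, 1.0, 0.0, 0.0]
contact_force: [0.3, 1.2, 0.4]
gripper_width: 0.0867
grip_force: 0.0
```

Emit:
apply_moves(
  deltas=[
    {"x":-0.44,"y":-0.98,"z":0,"wx":0,"wy":0,"wz":0,"fingers":1},
    {"x":-0.44,"y":-0.98,"z":0,"wx":0,"wy":0,"wz":0,"fingers":1},
    {"x":-0.44,"y":-0.98,"z":0,"wx":0,"wy":0,"wz":0,"fingers":1},
    {"x":0,"y":0,"z":0,"wx":0,"wy":0,"wz":0,"fingers":1},
    {"x":0,"y":0,"z":0,"wx":0,"wy":0,"wz":0,"fingers":1},
  ],
)

```text
clock: 18.38
ee_pos: [0.7091, -0.1715, 0.2546]
orientation: [-0.014, 1.0, 0.0, -0.001]
contact_force: [-0.7, 0.3, 0.3]
gripper_width: 0.0869
grip_force: 0.0
```

```bash
python3 -c "
from h import *
im,d,p=cap('wrist','w6.png');P=pts(d,p)
def rr(z0,z1):
  m=(P[...,2]>z0)&(P[...,2]<z1)&(d>0)&(np.hypot(P[...,0]-.645,P[...,1]+.171)<.05)
  q=P[m];print(m.sum(),[np.round(x,1) for x in cv2.minAreaRect((q[:,:2]*1000).astype(np.float32))] if len(q)>4 else '',q.mean(0).round(4),q.min(0).round(4),q.max(0).round(4))
rr(.158,.175);rr(.12,.157);rr(.07,.085);rr(.005,.015)
plan([.645,-.171,.25])
"
```

```text
872 [array([ 647.3, -169.3]), array([21.9, 22. ]), np.float64(43.4)] [ 0.647  -0.1694  0.1648] [ 0.6335 -0.183   0.1602] [ 0.6611 -0.1554  0.1681]<string>:6: RuntimeWarning: Mean of empty slice.
  ret = um.true_divide(
Traceback (most recent call last):
ValueError: zero-size array to reduction operation minimum which has no identity
```

View pics/w6.png

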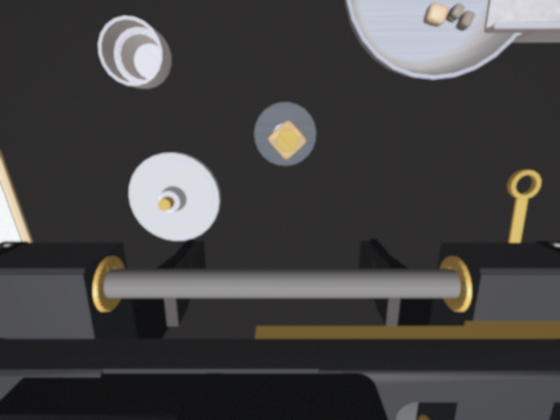

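The wrist view shows the rod handle's top at (287,140), a 22 mm square turned 43 degrees, and the stand disc at (285,133). Next I'll fix the stand centre from depth.

```bash
python3 -c "
from h import *
for f in ('w6','t5'):
  z=np.load('pics/'+f+'.npz');P=pts(z['d'],z)
  m=(P[...,2]>.0055)&(P[...,2]<.02)&(np.hypot(P[...,0]-.645,P[...,1]+.171)<.055)
  if f=='t5': m=(P[...,2]>.006)&(P[...,2]<.02)&(np.hypot(P[...,0]-.645,P[...,1]+.171)<.055)
  m=cv2.morphologyEx(m.astype(np.uint8),cv2.MORPH_OPEN,np.ones((3,3)))
  q=P[m>0][:,:2]; h=cv2.convexHull((q*1000).astype(np.float32))[:,0]
  print(f,len(q),q.min(0),q.max(0),fitc(h.astype(float)),cv2.minEnclosingCircle(h))
  m=(P[...,2]>.068)&(P[...,2]<.084)&(np.hypot(P[...,0]-.645,P[...,1]+.171)<.03);q=P[m];print('mouth',q.min(0),q.max(0),len(q))
plan([.647,-.17,.25],133.4)
plan([.647,-.17,.25],133.4-360)
"
```

```text
w6 2193 [ 0.61015253 -0.20658233] [ 0.6837951  -0.13191632] (array([ 647.10722988, -169.58870275]), np.float64(37.554949907947524)) ((647.1759643554688, -169.54586791992188), 37.82755661010742)
mouth [ 0.63502837 -0.18160754  0.07658242] [ 0.6429601  -0.17381088  0.08000123] 18
t5 389 [ 0.61212789 -0.20739735] [ 0.68393114 -0.13689434] (array([ 647.04416389, -171.48752973]), np.float64(36.67255493084081)) ((646.4630126953125, -170.99844360351562), 37.66385269165039)
mouth [ 0.63400954 -0.18339712  0.06802051] [ 0.65434757 -0.15856026  0.08266286] 38
at [ 0.7091 -0.1708  0.255 ] th -178.38 t 18.43 tilt fix [ 0.005 -0.004 -0.   ] | turn rows 39 wz tot -38.97 | shift tot [ 0.87 -0.89  0.1 ] rows 1 each [ 0.865 -0.892  0.099]
at [ 0.7091 -0.1708  0.255 ] th -178.38 t 18.43 tilt fix [ 0.005 -0.004 -0.   ] | turn rows 7 wz tot 6.03 | shift tot [ 0.87 -0.89  0.1 ] rows 1 each [ 0.865 -0.892  0.099]
```

Emit:
apply_moves(
  deltas=[
    {"x":0,"y":0,"z":0,"wx":0,"wy":0,"wz":1,"fingers":1},
    {"x":0,"y":0,"z":0,"wx":0,"wy":0,"wz":1,"fingers":1},
    {"x":0,"y":0,"z":0,"wx":0,"wy":0,"wz":1,"fingers":1},
    {"x":0,"y":0,"z":0,"wx":0,"wy":0,"wz":1,"fingers":1},
    {"x":0,"y":0,"z":0,"wx":0,"wy":0,"wz":1,"fingers":1},
    {"x":0,"y":0,"z":0,"wx":0,"wy":0,"wz":1,"fingers":1},
    {"x":0.44,"y":-0.44,"z":0,"wx":0,"wy":0,"wz":0.03,"fingers":1},
    {"x":0.43,"y":-0.44,"z":0,"wx":0,"wy":0,"wz":0,"fingers":1},
  ],
)

```text
clock: 19.42
ee_pos: [0.6467, -0.1685, 0.2554]
orientation: [0.395, 0.919, 0.0, 0.0]
contact_force: [0.4, -0.1, 0.4]
gripper_width: 0.0872
grip_force: 0.0
```

Emit:
apply_moves(
  deltas=[
    {"x":0,"y":0,"z":0,"wx":0,"wy":0,"wz":0,"fingers":1},
    {"x":0,"y":0,"z":0,"wx":0,"wy":0,"wz":0,"fingers":1},
  ],
)

```text
clock: 19.68
ee_pos: [0.6482, -0.1695, 0.2561]
orientation: [0.395, 0.919, 0.0, 0.001]
contact_force: [0.0, 0.4, 0.3]
gripper_width: 0.0873
grip_force: 0.0
```

```bash
python3 -c "
from h import *
plan([.647,-.17,.137],133.4)"
```

```text
at [ 0.6482 -0.1695  0.2561] th 133.42 t 19.68 tilt fix [0.008 0.011 0.   ] | turn rows 1 wz tot 0.0 | shift tot [ 0.01 -0.02  2.38] rows 3 each [ 0.003 -0.008  0.794]
```

Emit:
apply_moves(
  deltas=[
    {"x":0,"y":-0.02,"z":0.6,"wx":0,"wy":0,"wz":0,"fingers":1},
    {"x":0,"y":0,"z":0.6,"wx":0,"wy":0,"wz":0,"fingers":1},
    {"x":0,"y":0,"z":0.6,"wx":0,"wy":0,"wz":0,"fingers":1},
    {"x":0,"y":0,"z":0.57,"wx":0,"wy":0,"wz":0,"fingers":1},
    {"x":0,"y":0,"z":0,"wx":0,"wy":0,"wz":0,"fingers":0.8},
    {"x":0,"y":0,"z":0,"wx":0,"wy":0,"wz":0,"fingers":0.6},
    {"x":0,"y":0,"z":0,"wx":0,"wy":0,"wz":0,"fingers":0.45},
    {"x":0,"y":0,"z":0,"wx":0,"wy":0,"wz":0,"fingers":0.35},
  ],
  grip_force=60,
)

```text
clock: 20.68
ee_pos: [0.6477, -0.1715, 0.1381]
orientation: [0.396, 0.918, 0.0, 0.001]
contact_force: [-0.2, -0.3, -0.6]
gripper_width: 0.0548
grip_force: 0.0
```

Emit:
apply_moves(
  deltas=[
    {"x":0,"y":0,"z":0,"wx":0,"wy":0,"wz":0,"fingers":0},
    {"x":0,"y":0,"z":0,"wx":0,"wy":0,"wz":0,"fingers":0},
    {"x":0,"y":0,"z":0,"wx":0,"wy":0,"wz":0,"fingers":0},
    {"x":0,"y":0,"z":0,"wx":0,"wy":0,"wz":0,"fingers":0},
    {"x":0,"y":0,"z":0,"wx":0,"wy":0,"wz":0,"fingers":0},
    {"x":0,"y":0,"z":0,"wx":0,"wy":0,"wz":0,"fingers":0},
  ],
  grip_force=60,
)

```text
clock: 21.42
ee_pos: [0.6469, -0.1713, 0.1365]
orientation: [0.396, 0.918, -0.0, -0.0]
contact_force: [0.4, 0.3, -0.8]
gripper_width: 0.0218
grip_force: 60.0
```

```bash
python3 -c "
from h import *
plan([.647,-.17,.24],133.4)"
```

```text
at [ 0.6469 -0.1713  0.1365] th 133.35 t 21.43 tilt fix [-0.001 -0.001  0.   ] | turn rows 1 wz tot -0.01 | shift tot [ 0.02  0.02 -2.07] rows 3 each [ 0.006  0.007 -0.69 ]
```

Emit:
apply_moves(
  deltas=[
    {"x":0,"y":0,"z":-0.4,"wx":0,"wy":0,"wz":0,"fingers":0},
    {"x":0,"y":0,"z":-0.6,"wx":0,"wy":0,"wz":0,"fingers":0},
    {"x":0,"y":0,"z":-0.6,"wx":0,"wy":0,"wz":0,"fingers":0},
    {"x":0,"y":0,"z":-0.5,"wx":0,"wy":0,"wz":0,"fingers":0},
    {"x":0,"y":0,"z":0,"wx":0,"wy":0,"wz":0,"fingers":0},
  ],
)

```text
clock: 22.05
ee_pos: [0.6486, -0.1719, 0.2459]
orientation: [0.396, 0.918, 0.0, 0.003]
contact_force: [0.3, -0.3, -0.9]
gripper_width: 0.0215
grip_force: 60.0
```

```bash
cat > st.py <<'E'
from h import *
C=np.array([.491,-.026])
def stones(im,p):
    hsv=cv2.cvtColor(im,cv2.COLOR_BGR2HSV).astype(int)
    v,u=np.indices(im.shape[:2]);R=np.array(p['R']);o=-R.T@np.array(p['t'])
    r=np.stack([(u-p['cx'])/p['fx'],(v-p['cy'])/p['fy'],np.ones(u.shape)],-1)@R
    W=o+r*((.016-o[2])/r[...,2])[...,None]
    inb=(np.hypot(W[...,0]-C[0],W[...,1]-C[1])<.075)
    h,s,vv=hsv[...,0],hsv[...,1],hsv[...,2]
    warm=(h<35)&(s>18)&inb
    n,l,st,ce=cv2.connectedComponentsWithStats(warm.astype(np.uint8),connectivity=4)
    for i in range(1,n):
        if st[i,4]<8: continue
        q=l==i; w=W[q].mean(0)[:2]
        print('stone px',ce[i].round(),'area',st[i,4],'rel mm',((w-C)*1000).round(),'V %d S %d'%(vv[q].mean(),s[q].mean()))
E
python3 -c "
from st import *
im=cv2.imread('pics/t5.png');stones(im,np.load('pics/t5.npz'))
print();stones(*cap('scene','s7.png')[::2])
plan([.491,-.026,.24])
cv2.imwrite('pics/c5.png',cv2.resize(im[170:260,260:350],None,fx=6,fy=6,interpolation=cv2.INTER_CUBIC))"
```

```text
stone px [299. 205.] area 50 rel mm [25. 16.] V 237 S 41
stone px [291. 205.] area 8 rel mm [23. 36.] V 203 S 28
stone px [315. 216.] area 51 rel mm [ -4. -28.] V 238 S 41
stone px [296. 215.] area 16 rel mm [-3. 24.] V 207 S 33
stone px [298. 225.] area 56 rel mm [-31.  19.] V 215 S 42

stone px [247. 234.] area 220 rel mm [-40.  24.] V 65 S 35
stone px [268. 229.] area 50 rel mm [-13.  67.] V 136 S 73
stone px [251. 236.] area 9 rel mm [-29.  24.] V 50 S 29
stone px [251. 239.] area 11 rel mm [-20.  17.] V 59 S 24
stone px [239. 242.] area 8 rel mm [-38.  -7.] V 60 S 23
stone px [232. 244.] area 24 rel mm [-45. -24.] V 51 S 23
stone px [249. 258.] area 751 rel mm [ 14. -27.] V 142 S 72
stone px [278. 259.] area 32 rel mm [66. 18.] V 161 S 54
at [ 0.6476 -0.1715  0.2435] th 133.35 t 22.1 tilt fix [0.01  0.021 0.   ] | turn rows 0 wz tot -0.0 | shift tot [ 4.27 -0.28  0.07] rows 5 each [ 0.853 -0.056  0.014]
```

View pics/c5.png

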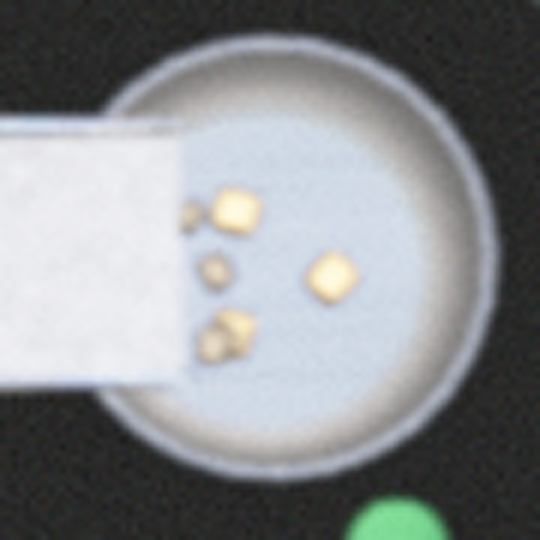

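The crop shows pebbles at (236,211), (332,278) and (236,330), with chips near the lip. The bowl's centre is free for the rod's tip. I'll compute the stirring rows.

```bash
cat > stir.py <<'E'
from h import *
def rows(r=36,ymax=29,t=133.35,start=-22.5,n=16):
    a=np.radians(t);T=np.array([[np.cos(a),np.sin(a)],[np.sin(a),-np.cos(a)]])
    g=np.radians(start+360/n*np.arange(n+1));q=np.c_[r*np.cos(g),np.minimum(r*np.sin(g),ymax)]
    u=(q@T.T/50).round(2);return np.diff(u,axis=0).round(2),u[0]
if __name__=='__main__':
    D,u0=rows();print('enter from centre',u0);print(D.tolist(),D.sum(0))
E
python3 stir.py
```

```text
enter from centre [-0.66  0.29]
[[0.17, 0.23], [0.23, 0.15], [0.28, 0.05], [0.21, -0.12], [0.19, -0.2], [0.19, -0.2], [0.11, -0.22], [-0.06, -0.27], [-0.17, -0.23], [-0.23, -0.15], [-0.28, -0.05], [-0.27, 0.06], [-0.23, 0.17], [-0.15, 0.23], [-0.05, 0.28], [0.06, 0.27]] [9.71445147e-17 1.11022302e-16]
```

Emit:
apply_moves(
  deltas=[
    {"x":0.85,"y":-0.06,"z":0,"wx":0,"wy":0,"wz":0,"fingers":0},
    {"x":0.85,"y":-0.06,"z":0,"wx":0,"wy":0,"wz":0,"fingers":0},
    {"x":0.85,"y":-0.06,"z":0,"wx":0,"wy":0,"wz":0,"fingers":0},
    {"x":0.85,"y":-0.06,"z":0,"wx":0,"wy":0,"wz":0,"fingers":0},
    {"x":0.87,"y":-0.04,"z":0,"wx":0,"wy":0,"wz":0,"fingers":0},
    {"x":0,"y":0,"z":0,"wx":0,"wy":0,"wz":0,"fingers":0},
    {"x":0,"y":0,"z":0,"wx":0,"wy":0,"wz":0,"fingers":0},
  ],
)

```text
clock: 22.98
ee_pos: [0.4902, -0.0258, 0.241]
orientation: [0.396, 0.918, -0.0, -0.0]
contact_force: [-1.2, -0.5, -1.2]
gripper_width: 0.0215
grip_force: 60.0
```

```bash
python3 -c "
from h import *
plan([.491,-.026,.1375])
im,d,p=cap('wrist','w8.png');im,d,p=cap('scene','s8.png');P=pts(d,p)
m=(np.hypot(P[...,0]-.491,P[...,1]+.026)<.03)&(P[...,2]>.09)&(P[...,2]<.19)&(d>0)
for z in np.arange(.1,.19,.01):
  k=m&(abs(P[...,2]-z)<.005)
  if k.sum(): print(z.round(3),k.sum(),P[k].mean(0).round(4))
"
```

```text
at [ 0.4902 -0.0258  0.241 ] th 133.36 t 22.98 tilt fix [-0.003 -0.     0.   ] | turn rows 0 wz tot -0.0 | shift tot [-0.01  0.01  2.07] rows 3 each [-0.005  0.003  0.69 ]
0.12 13 [ 0.4947 -0.0281  0.1204]
0.13 17 [ 0.4951 -0.0282  0.1305]
0.14 16 [ 0.4944 -0.0279  0.1401]
0.15 19 [ 0.4948 -0.0276  0.1502]
0.16 17 [ 0.495  -0.0279  0.1597]
0.17 18 [ 0.4954 -0.028   0.1705]
0.18 19 [ 0.4946 -0.0281  0.1804]
```

The rod hangs vertical over the centre. I'll lower it and stir.

Emit:
apply_moves(
  deltas=[
    {"x":0,"y":0,"z":0.5,"wx":0,"wy":0,"wz":0,"fingers":0},
    {"x":0,"y":0,"z":0.5,"wx":0,"wy":0,"wz":0,"fingers":0},
    {"x":0,"y":0,"z":0.5,"wx":0,"wy":0,"wz":0,"fingers":0},
    {"x":0,"y":0,"z":0.35,"wx":0,"wy":0,"wz":0,"fingers":0},
    {"x":0,"y":0,"z":0.2,"wx":0,"wy":0,"wz":0,"fingers":0},
    {"x":0,"y":0,"z":0,"wx":0,"wy":0,"wz":0,"fingers":0},
    {"x":0,"y":0,"z":0,"wx":0,"wy":0,"wz":0,"fingers":0},
  ],
)

```text
clock: 23.95
ee_pos: [0.4909, -0.0258, 0.1399]
orientation: [0.396, 0.918, 0.0, 0.001]
contact_force: [0.1, 0.1, -0.6]
gripper_width: 0.022
grip_force: 60.0
```

Emit:
apply_moves(
  deltas=[
    {"x":-0.22,"y":0.1,"z":0,"wx":0,"wy":0,"wz":0,"fingers":0},
    {"x":-0.22,"y":0.1,"z":0,"wx":0,"wy":0,"wz":0,"fingers":0},
    {"x":-0.22,"y":0.09,"z":0,"wx":0,"wy":0,"wz":0,"fingers":0},
    {"x":0,"y":0,"z":0,"wx":0,"wy":0,"wz":0,"fingers":0},
  ],
)

```text
clock: 24.45
ee_pos: [0.5244, -0.0402, 0.1392]
orientation: [0.396, 0.918, 0.0, 0.0]
contact_force: [0.2, 0.3, -1.6]
gripper_width: 0.0216
grip_force: 60.0
```

Emit:
apply_moves(
  deltas=[
    {"x":0.17,"y":0.23,"z":0,"wx":0,"wy":0,"wz":0,"fingers":0},
    {"x":0.23,"y":0.15,"z":0,"wx":0,"wy":0,"wz":0,"fingers":0},
    {"x":0.28,"y":0.05,"z":0,"wx":0,"wy":0,"wz":0,"fingers":0},
    {"x":0.21,"y":-0.12,"z":0,"wx":0,"wy":0,"wz":0,"fingers":0},
    {"x":0.19,"y":-0.2,"z":0,"wx":0,"wy":0,"wz":0,"fingers":0},
    {"x":0.19,"y":-0.2,"z":0,"wx":0,"wy":0,"wz":0,"fingers":0},
    {"x":0.11,"y":-0.22,"z":0,"wx":0,"wy":0,"wz":0,"fingers":0},
    {"x":-0.06,"y":-0.27,"z":0,"wx":0,"wy":0,"wz":0,"fingers":0},
  ],
)

```text
clock: 25.45
ee_pos: [0.4562, -0.012, 0.1392]
orientation: [0.396, 0.918, 0.0, 0.0]
contact_force: [0.4, -0.2, -0.4]
gripper_width: 0.0217
grip_force: 60.0
```

```bash
python3 -c "
from h import *
plan([.491,-.026,.1375])
im,d,p=cap('scene','s9.png')
cv2.imwrite('pics/c9.png',cv2.resize(im[170:290,190:320],None,fx=4,fy=4,interpolation=cv2.INTER_CUBIC))
"
```

```text
at [ 0.4562 -0.012   0.1392] th 133.38 t 25.45 tilt fix [0.002 0.003 0.   ] | turn rows 0 wz tot -0.0 | shift tot [-0.68  0.31  0.03] rows 1 each [-0.68   0.313  0.034]
```

View pics/c9.png

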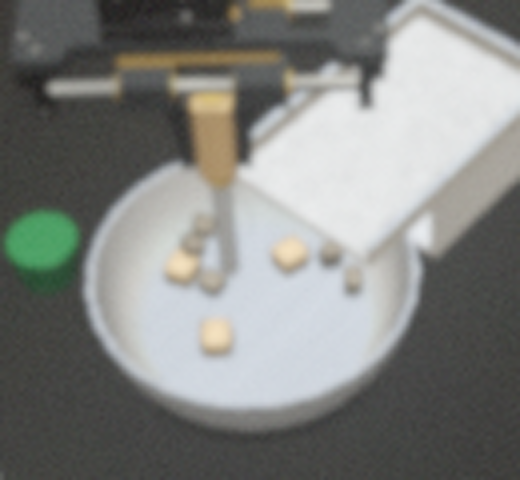

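Stirring works: all 8 stones are visible in the bowl and the forces are small. I'll lower the tip 2 mm and carry on with full rounds.

Emit:
apply_moves(
  deltas=[
    {"x":-0.17,"y":-0.23,"z":0.04,"wx":0,"wy":0,"wz":0,"fingers":0},
    {"x":-0.23,"y":-0.15,"z":0,"wx":0,"wy":0,"wz":0,"fingers":0},
    {"x":-0.28,"y":-0.05,"z":0,"wx":0,"wy":0,"wz":0,"fingers":0},
    {"x":-0.27,"y":0.06,"z":0,"wx":0,"wy":0,"wz":0,"fingers":0},
    {"x":-0.23,"y":0.17,"z":0,"wx":0,"wy":0,"wz":0,"fingers":0},
    {"x":-0.15,"y":0.23,"z":0,"wx":0,"wy":0,"wz":0,"fingers":0},
    {"x":-0.05,"y":0.28,"z":0,"wx":0,"wy":0,"wz":0,"fingers":0},
    {"x":0.06,"y":0.27,"z":0,"wx":0,"wy":0,"wz":0,"fingers":0},
  ],
)

```text
clock: 26.5
ee_pos: [0.5242, -0.0387, 0.1369]
orientation: [0.396, 0.918, 0.0, -0.0]
contact_force: [-0.4, -0.8, -1.1]
gripper_width: 0.0213
grip_force: 60.0
```

Emit:
apply_moves(
  deltas=[
    {"x":0.17,"y":0.23,"z":0,"wx":0,"wy":0,"wz":0,"fingers":0},
    {"x":0.23,"y":0.15,"z":0,"wx":0,"wy":0,"wz":0,"fingers":0},
    {"x":0.28,"y":0.05,"z":0,"wx":0,"wy":0,"wz":0,"fingers":0},
    {"x":0.21,"y":-0.12,"z":0,"wx":0,"wy":0,"wz":0,"fingers":0},
    {"x":0.19,"y":-0.2,"z":0,"wx":0,"wy":0,"wz":0,"fingers":0},
    {"x":0.19,"y":-0.2,"z":0,"wx":0,"wy":0,"wz":0,"fingers":0},
    {"x":0.11,"y":-0.22,"z":0,"wx":0,"wy":0,"wz":0,"fingers":0},
    {"x":-0.06,"y":-0.27,"z":0,"wx":0,"wy":0,"wz":0,"fingers":0},
  ],
)

```text
clock: 27.5
ee_pos: [0.4562, -0.0121, 0.1371]
orientation: [0.396, 0.918, -0.0, 0.0]
contact_force: [0.2, 0.8, -0.9]
gripper_width: 0.0217
grip_force: 60.0
```

Emit:
apply_moves(
  deltas=[
    {"x":-0.17,"y":-0.23,"z":0,"wx":0,"wy":0,"wz":0,"fingers":0},
    {"x":-0.23,"y":-0.15,"z":0,"wx":0,"wy":0,"wz":0,"fingers":0},
    {"x":-0.28,"y":-0.05,"z":0,"wx":0,"wy":0,"wz":0,"fingers":0},
    {"x":-0.27,"y":0.06,"z":0,"wx":0,"wy":0,"wz":0,"fingers":0},
    {"x":-0.23,"y":0.17,"z":0,"wx":0,"wy":0,"wz":0,"fingers":0},
    {"x":-0.15,"y":0.23,"z":0,"wx":0,"wy":0,"wz":0,"fingers":0},
    {"x":-0.05,"y":0.28,"z":0,"wx":0,"wy":0,"wz":0,"fingers":0},
    {"x":0.06,"y":0.27,"z":0,"wx":0,"wy":0,"wz":0,"fingers":0},
  ],
)

```text
clock: 28.5
ee_pos: [0.5242, -0.0386, 0.1369]
orientation: [0.396, 0.918, 0.0, -0.0]
contact_force: [0.3, 0.4, -1.6]
gripper_width: 0.0215
grip_force: 60.0
```

Emit:
apply_moves(
  deltas=[
    {"x":0.17,"y":0.23,"z":0,"wx":0,"wy":0,"wz":0,"fingers":0},
    {"x":0.23,"y":0.15,"z":0,"wx":0,"wy":0,"wz":0,"fingers":0},
    {"x":0.28,"y":0.05,"z":0,"wx":0,"wy":0,"wz":0,"fingers":0},
    {"x":0.21,"y":-0.12,"z":0,"wx":0,"wy":0,"wz":0,"fingers":0},
    {"x":0.19,"y":-0.2,"z":0,"wx":0,"wy":0,"wz":0,"fingers":0},
    {"x":0.19,"y":-0.2,"z":0,"wx":0,"wy":0,"wz":0,"fingers":0},
    {"x":0.11,"y":-0.22,"z":0,"wx":0,"wy":0,"wz":0,"fingers":0},
    {"x":-0.06,"y":-0.27,"z":0,"wx":0,"wy":0,"wz":0,"fingers":0},
  ],
)

```text
clock: 29.5
ee_pos: [0.4562, -0.0121, 0.1371]
orientation: [0.396, 0.918, -0.0, 0.0]
contact_force: [1.3, 0.1, -1.2]
gripper_width: 0.0219
grip_force: 60.0
```

```bash
python3 -c "
from h import *
plan([.491,-.026,.1375])
im,d,p=cap('scene','s10.png');P=pts(d,p)
m=(np.hypot(P[...,0]-.456,P[...,1]+.012)<.03)&(P[...,2]>.03)&(P[...,2]<.12)&(d>0)
for z in np.arange(.03,.12,.02):
  k=m&(abs(P[...,2]-z)<.006)
  if k.sum(): print(z.round(3),k.sum(),P[k].mean(0).round(4))
"
```

```text
at [ 0.4562 -0.0121  0.1371] th 133.37 t 29.5 tilt fix [0.001 0.002 0.   ] | turn rows 0 wz tot -0.0 | shift tot [-0.68  0.32 -0.01] rows 1 each [-0.681  0.315 -0.008]
0.03 7 [ 0.4607 -0.0149  0.0326]
0.05 17 [ 0.4606 -0.0137  0.0492]
0.07 25 [4.591e-01 1.000e-04 6.910e-02]
0.09 14 [ 0.461  -0.0139  0.0892]
0.11 25 [ 0.4648 -0.0186  0.1118]
```

Emit:
apply_moves(
  deltas=[
    {"x":-0.17,"y":-0.23,"z":0,"wx":0,"wy":0,"wz":0,"fingers":0},
    {"x":-0.23,"y":-0.15,"z":0,"wx":0,"wy":0,"wz":0,"fingers":0},
    {"x":-0.28,"y":-0.05,"z":0,"wx":0,"wy":0,"wz":0,"fingers":0},
    {"x":-0.27,"y":0.06,"z":0,"wx":0,"wy":0,"wz":0,"fingers":0},
    {"x":-0.23,"y":0.17,"z":0,"wx":0,"wy":0,"wz":0,"fingers":0},
    {"x":-0.15,"y":0.23,"z":0,"wx":0,"wy":0,"wz":0,"fingers":0},
    {"x":-0.05,"y":0.28,"z":0,"wx":0,"wy":0,"wz":0,"fingers":0},
    {"x":0.06,"y":0.27,"z":0,"wx":0,"wy":0,"wz":0,"fingers":0},
  ],
)

```text
clock: 30.55
ee_pos: [0.5242, -0.0387, 0.1369]
orientation: [0.396, 0.918, 0.0, -0.0]
contact_force: [-0.5, 0.7, -0.9]
gripper_width: 0.0217
grip_force: 60.0
```

Emit:
apply_moves(
  deltas=[
    {"x":0.17,"y":0.23,"z":0,"wx":0,"wy":0,"wz":0,"fingers":0},
    {"x":0.23,"y":0.15,"z":0,"wx":0,"wy":0,"wz":0,"fingers":0},
    {"x":0.28,"y":0.05,"z":0,"wx":0,"wy":0,"wz":0,"fingers":0},
    {"x":0.21,"y":-0.12,"z":0,"wx":0,"wy":0,"wz":0,"fingers":0},
    {"x":0.19,"y":-0.2,"z":0,"wx":0,"wy":0,"wz":0,"fingers":0},
    {"x":0.19,"y":-0.2,"z":0,"wx":0,"wy":0,"wz":0,"fingers":0},
    {"x":0.11,"y":-0.22,"z":0,"wx":0,"wy":0,"wz":0,"fingers":0},
    {"x":-0.06,"y":-0.27,"z":0,"wx":0,"wy":0,"wz":0,"fingers":0},
  ],
)

```text
clock: 31.55
ee_pos: [0.4561, -0.0121, 0.1371]
orientation: [0.396, 0.918, -0.0, 0.0]
contact_force: [0.4, 0.6, -0.5]
gripper_width: 0.0215
grip_force: 60.0
```

Emit:
apply_moves(
  deltas=[
    {"x":-0.17,"y":-0.23,"z":0,"wx":0,"wy":0,"wz":0,"fingers":0},
    {"x":-0.23,"y":-0.15,"z":0,"wx":0,"wy":0,"wz":0,"fingers":0},
    {"x":-0.28,"y":-0.05,"z":0,"wx":0,"wy":0,"wz":0,"fingers":0},
    {"x":-0.27,"y":0.06,"z":0,"wx":0,"wy":0,"wz":0,"fingers":0},
    {"x":-0.23,"y":0.17,"z":0,"wx":0,"wy":0,"wz":0,"fingers":0},
    {"x":-0.15,"y":0.23,"z":0,"wx":0,"wy":0,"wz":0,"fingers":0},
    {"x":-0.05,"y":0.28,"z":0,"wx":0,"wy":0,"wz":0,"fingers":0},
    {"x":0.06,"y":0.27,"z":0,"wx":0,"wy":0,"wz":0,"fingers":0},
  ],
)

```text
clock: 32.55
ee_pos: [0.5242, -0.0387, 0.1369]
orientation: [0.396, 0.918, 0.0, -0.0]
contact_force: [0.1, -0.8, -2.0]
gripper_width: 0.0218
grip_force: 60.0
```

Emit:
apply_moves(
  deltas=[
    {"x":0.17,"y":0.23,"z":0,"wx":0,"wy":0,"wz":0,"fingers":0},
    {"x":0.23,"y":0.15,"z":0,"wx":0,"wy":0,"wz":0,"fingers":0},
    {"x":0.28,"y":0.05,"z":0,"wx":0,"wy":0,"wz":0,"fingers":0},
    {"x":0.21,"y":-0.12,"z":0,"wx":0,"wy":0,"wz":0,"fingers":0},
    {"x":0.19,"y":-0.2,"z":0,"wx":0,"wy":0,"wz":0,"fingers":0},
    {"x":0.19,"y":-0.2,"z":0,"wx":0,"wy":0,"wz":0,"fingers":0},
    {"x":0.11,"y":-0.22,"z":0,"wx":0,"wy":0,"wz":0,"fingers":0},
    {"x":-0.06,"y":-0.27,"z":0,"wx":0,"wy":0,"wz":0,"fingers":0},
  ],
)

```text
clock: 33.55
ee_pos: [0.4561, -0.0121, 0.1371]
orientation: [0.396, 0.918, -0.0, 0.0]
contact_force: [-0.0, -0.0, -1.9]
gripper_width: 0.0213
grip_force: 60.0
```

```bash
python3 -c "
from h import *
plan([.491,-.026,.1375])
im,d,p=cap('scene','s11.png')
a=im[170:290,190:320];b=cv2.imread('pics/s0.png') if 0 else cv2.imread('pics/scene0.png')
o=np.hstack([cv2.resize(x,None,fx=3,fy=3,interpolation=cv2.INTER_CUBIC) for x in (b[170:290,190:320],a)])
cv2.imwrite('pics/c11.png',o)
"
```

```text
at [ 0.4561 -0.0121  0.1371] th 133.37 t 33.55 tilt fix [0.001 0.002 0.   ] | turn rows 0 wz tot -0.0 | shift tot [-0.68  0.32 -0.01] rows 1 each [-0.681  0.315 -0.008]
```

View pics/c11.png

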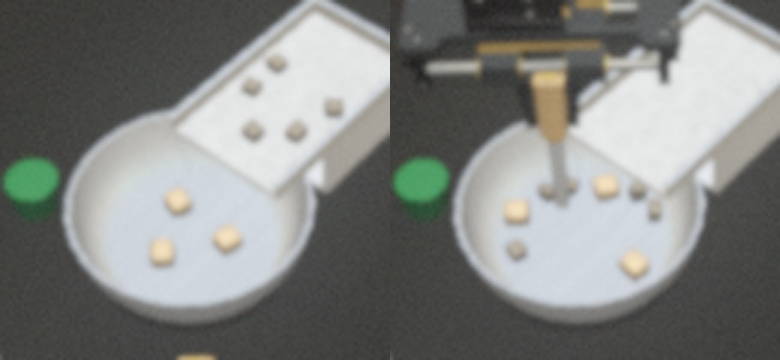

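Compared with the start, all three pebbles have moved and all 5 chips are still in the bowl. I'll put numbers on the shifts.

```bash
python3 -c "
from h import *
p=imaging.camera_params('scene')
f=lambda l:np.array([ray(p,190+x/3,170+y/3,.015)[:2] for x,y in l])
a=f([(177,200),(163,252),(227,238)]);b=f([(126,210),(215,185),(245,263)])
print(a.round(3),b.round(3));print((np.linalg.norm(a[:,None]-b[None],axis=2)*1000).round())
plan([.491,-.026,.25])"
```

```text
[[ 0.46  -0.006]
 [ 0.489 -0.051]
 [ 0.517 -0.007]] [[ 0.437 -0.041]
 [ 0.473  0.026]
 [ 0.544 -0.015]]
[[42. 34. 84.]
 [53. 78. 65.]
 [87. 55. 28.]]
at [ 0.4557 -0.0133  0.137 ] th 133.35 t 33.6 tilt fix [-0.008  0.003 -0.   ] | turn rows 0 wz tot -0.0 | shift tot [-0.67  0.34 -2.26] rows 3 each [-0.223  0.113 -0.753]
```

Every pebble has shifted at least 28 mm, whichever one moved where. I'll lift the rod out and return it to the stand.

Emit:
apply_moves(
  deltas=[
    {"x":-0.22,"y":0.11,"z":0,"wx":0,"wy":0,"wz":0,"fingers":0},
    {"x":-0.22,"y":0.11,"z":-0.4,"wx":0,"wy":0,"wz":0,"fingers":0},
    {"x":-0.22,"y":0.11,"z":-0.6,"wx":0,"wy":0,"wz":0,"fingers":0},
    {"x":0,"y":0,"z":-0.6,"wx":0,"wy":0,"wz":0,"fingers":0},
    {"x":0,"y":0,"z":-0.65,"wx":0,"wy":0,"wz":0,"fingers":0},
    {"x":0,"y":0,"z":0,"wx":0,"wy":0,"wz":0,"fingers":0},
  ],
)

```text
clock: 34.35
ee_pos: [0.4945, -0.025, 0.2526]
orientation: [0.396, 0.918, 0.001, 0.003]
contact_force: [-0.2, 1.1, -2.5]
gripper_width: 0.0218
grip_force: 60.0
```

Emit:
apply_moves(
  deltas=[
    {"x":-0.85,"y":0.06,"z":0,"wx":0,"wy":0,"wz":0,"fingers":0},
    {"x":-0.85,"y":0.06,"z":0,"wx":0,"wy":0,"wz":0,"fingers":0},
    {"x":-0.85,"y":0.06,"z":0,"wx":0,"wy":0,"wz":0,"fingers":0},
    {"x":-0.85,"y":0.06,"z":0,"wx":0,"wy":0,"wz":0,"fingers":0},
    {"x":-0.85,"y":0.04,"z":0,"wx":0,"wy":0,"wz":0,"fingers":0},
    {"x":0,"y":0,"z":0,"wx":0,"wy":0,"wz":0,"fingers":0},
    {"x":0,"y":0,"z":0,"wx":0,"wy":0,"wz":0,"fingers":0},
  ],
)

```text
clock: 35.22
ee_pos: [0.6471, -0.1689, 0.2474]
orientation: [0.396, 0.918, 0.0, -0.002]
contact_force: [-0.9, 0.8, -1.0]
gripper_width: 0.0214
grip_force: 60.0
```

```bash
python3 -c "
from h import *
plan([.647,-.1705,.24])
im,d,p=cap('scene','s12.png')
cv2.imwrite('pics/c12.png',cv2.resize(im[200:360,170:330],None,fx=3.5,fy=3.5,interpolation=cv2.INTER_CUBIC));P=pts(d,p)
m=(np.hypot(P[...,0]-.647,P[...,1]+.1705)<.03)&(P[...,2]>.1)&(P[...,2]<.2)&(d>0)
for z in np.arange(.1,.2,.02):
  k=m&(abs(P[...,2]-z)<.006)
  if k.sum(): print(z.round(3),k.sum(),P[k].mean(0).round(4))
"
```

```text
at [ 0.6471 -0.1689  0.2474] th 133.33 t 35.23 tilt fix [-0.007 -0.021  0.   ] | turn rows 0 wz tot -0.0 | shift tot [-0.02 -0.02  0.15] rows 1 each [-0.023 -0.024  0.148]
0.12 5 [ 0.6511 -0.1709  0.1236]
0.14 23 [ 0.6515 -0.1701  0.1399]
0.16 23 [ 0.6513 -0.1707  0.1599]
0.18 26 [ 0.6516 -0.1698  0.1796]
```

View pics/c12.png

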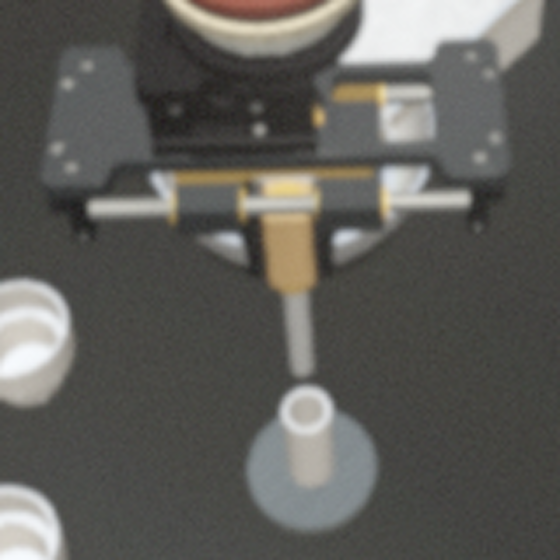

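The view shows the vertical rod's tip at crop (303,375), directly above the stand mouth at crop (306,408). I'll check this with rays.

```bash
python3 -c "
from h import *
p=imaging.camera_params('scene')
print(ray(p,170+306/3.5,200+408/3.5,.078).round(4), ray(p,170+302/3.5,200+370/3.5,.122).round(4))
plan([.647,-.1705,.16])"
```

```text
[ 0.6489 -0.1678  0.078 ] [ 0.6495 -0.1687  0.122 ]
at [ 0.647  -0.1685  0.2481] th 133.36 t 35.27 tilt fix [-0.005 -0.015  0.   ] | turn rows 0 wz tot -0.0 | shift tot [-0.03 -0.03  1.76] rows 2 each [-0.014 -0.014  0.881]
```

Emit:
apply_moves(
  deltas=[
    {"x":0,"y":-0.01,"z":0.3,"wx":0,"wy":0,"wz":0,"fingers":0},
    {"x":0,"y":0,"z":0.3,"wx":0,"wy":0,"wz":0,"fingers":0},
    {"x":0,"y":0,"z":0.3,"wx":0,"wy":0,"wz":0,"fingers":0},
    {"x":0,"y":0,"z":0.3,"wx":0,"wy":0,"wz":0,"fingers":0},
    {"x":0,"y":0,"z":0,"wx":0,"wy":0,"wz":0,"fingers":0},
    {"x":0,"y":0,"z":0,"wx":0,"wy":0,"wz":0,"fingers":0},
  ],
)

```text
clock: 36.02
ee_pos: [0.6476, -0.1697, 0.1898]
orientation: [0.396, 0.918, -0.0, 0.0]
contact_force: [-0.4, -0.1, -1.8]
gripper_width: 0.0216
grip_force: 60.0
```

Emit:
apply_moves(
  deltas=[
    {"x":0,"y":0,"z":0.3,"wx":0,"wy":0,"wz":0,"fingers":0},
    {"x":0,"y":0,"z":0.3,"wx":0,"wy":0,"wz":0,"fingers":0},
    {"x":0,"y":0,"z":0.3,"wx":0,"wy":0,"wz":0,"fingers":0},
    {"x":0,"y":0,"z":0,"wx":0,"wy":0,"wz":0,"fingers":0},
    {"x":0,"y":0,"z":0,"wx":0,"wy":0,"wz":0,"fingers":0},
  ],
)

```text
clock: 36.65
ee_pos: [0.6474, -0.1696, 0.1446]
orientation: [0.396, 0.918, 0.0, 0.0]
contact_force: [-0.5, -0.7, -1.3]
gripper_width: 0.0217
grip_force: 60.0
```

```bash
python3 -c "
from h import *
plan([.647,-.1705,.1375])"
```

```text
at [ 0.6474 -0.1696  0.1446] th 133.35 t 36.65 tilt fix [0. 0. 0.] | turn rows 0 wz tot -0.0 | shift tot [-0.01 -0.02  0.14] rows 1 each [-0.008 -0.019  0.141]
```

Emit:
apply_moves(
  deltas=[
    {"x":0,"y":0,"z":0.14,"wx":0,"wy":0,"wz":0,"fingers":0},
    {"x":0,"y":0,"z":0,"wx":0,"wy":0,"wz":0,"fingers":0},
    {"x":0,"y":0,"z":0.01,"wx":0,"wy":0,"wz":0,"fingers":0},
    {"x":0,"y":0,"z":0,"wx":0,"wy":0,"wz":0,"fingers":0},
  ],
)

```text
clock: 37.15
ee_pos: [0.6474, -0.1696, 0.1372]
orientation: [0.396, 0.918, 0.0, 0.0]
contact_force: [1.3, -0.1, -0.9]
gripper_width: 0.0217
grip_force: 60.0
```

Emit:
apply_moves(
  deltas=[
    {"x":0,"y":0,"z":0,"wx":0,"wy":0,"wz":0,"fingers":0.35},
    {"x":0,"y":0,"z":0,"wx":0,"wy":0,"wz":0,"fingers":0.5},
    {"x":0,"y":0,"z":0,"wx":0,"wy":0,"wz":0,"fingers":0.7},
    {"x":0,"y":0,"z":0,"wx":0,"wy":0,"wz":0,"fingers":0.9},
    {"x":0,"y":0,"z":0,"wx":0,"wy":0,"wz":0,"fingers":1},
    {"x":0,"y":0,"z":0,"wx":0,"wy":0,"wz":0,"fingers":1},
    {"x":0,"y":0,"z":-0.4,"wx":0,"wy":0,"wz":0,"fingers":1},
    {"x":0,"y":0,"z":-0.8,"wx":0,"wy":0,"wz":0,"fingers":1},
  ],
)

```text
clock: 38.15
ee_pos: [0.6462, -0.1691, 0.1966]
orientation: [0.396, 0.918, -0.0, -0.002]
contact_force: [1.1, -0.2, 0.4]
gripper_width: 0.0851
grip_force: 0.0
```

Emit:
apply_moves(
  deltas=[
    {"x":0,"y":0,"z":-0.8,"wx":0,"wy":0,"wz":0,"fingers":1},
    {"x":0,"y":0,"z":-0.5,"wx":0,"wy":0,"wz":0,"fingers":1},
    {"x":0.9,"y":-0.6,"z":0,"wx":0,"wy":0,"wz":0,"fingers":1},
    {"x":0.9,"y":-0.6,"z":0,"wx":0,"wy":0,"wz":0,"fingers":1},
    {"x":0.9,"y":-0.6,"z":0,"wx":0,"wy":0,"wz":0,"fingers":1},
    {"x":0.9,"y":-0.6,"z":0,"wx":0,"wy":0,"wz":0,"fingers":1},
    {"x":0,"y":0,"z":0,"wx":0,"wy":0,"wz":0,"fingers":1},
    {"x":0,"y":0,"z":0,"wx":0,"wy":0,"wz":0,"fingers":1},
  ],
)

```text
clock: 39.15
ee_pos: [0.4375, -0.1215, 0.264]
orientation: [0.396, 0.918, -0.0, 0.002]
contact_force: [0.5, -1.2, 0.6]
gripper_width: 0.0873
grip_force: 0.0
```

```bash
cat > cups.py <<'E'
from h import *
def cups(f):
    im,d,p=cap('top',f);P=pts(d,p)
    m=(P[...,2]>.047)&(P[...,2]<.12)&(P[...,1]<-.19)&(P[...,1]>-.55)&(P[...,0]>.33)&(P[...,0]<.63)&(d>0)
    n,l,st,ce=cv2.connectedComponentsWithStats(m.astype(np.uint8),connectivity=8)
    for i in range(1,n):
        if st[i,4]<40: continue
        q=P[l==i];q=q[q[:,2]>q[:,2].max()-.012]
        h=cv2.convexHull((q[:,:2]*1000).astype(np.float32))[:,0].astype(float);c,r=fitc(h)
        print('px',ce[i].round(),st[i,4],'c',c.round(1),'r',r.round(1),'enc',np.round(cv2.minEnclosingCircle(h.astype(np.float32))[0],1),'z',q[:,2].mean().round(4))
    return im,d,p
E
python3 -c "
from cups import *
im,d,p=cups('t13.png');P=pts(d,p)
m=(np.hypot(P[...,0]-.647,P[...,1]+.17)<.04)&(P[...,2]>.155)&(d>0);print('rod top',P[m].mean(0),m.sum())
plan([.55,-.3,.2])"
```

```text
rod top [ 0.64481296 -0.17022213  0.16377581] 90
at [ 0.4378 -0.1216  0.2636] th 133.35 t 39.2 tilt fix [0.008 0.02  0.   ] | turn rows 0 wz tot -0.0 | shift tot [-4.14 -0.82  1.27] rows 5 each [-0.827 -0.164  0.255]
```

View pics/t13.png

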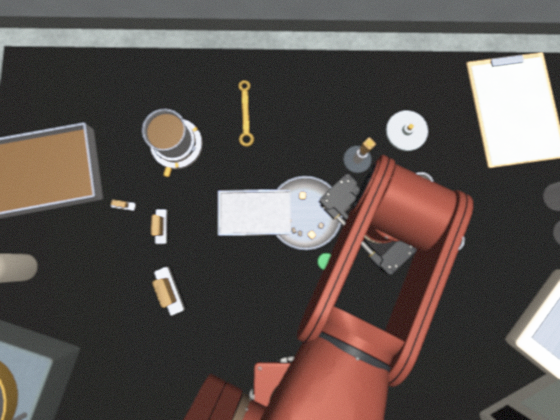

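The top view shows the rod standing in its stand at (358,157), the scraper at (159,226), the stones in the bowl, and the spanner, cap and bung untouched. The arm hides the cups, so I'll find them in the scene camera by depth and work from numbers only from here.

```bash
cat > cups.py <<'E'
from h import *
def cups(f,cam='scene',z0=.047,z1=.062,bad=None):
    im,d,p=cap(cam,f);P=pts(d,p)
    m=(P[...,2]>z0)&(P[...,2]<z1)&(P[...,1]<-.19)&(P[...,1]>-.55)&(P[...,0]>.33)&(P[...,0]<.64)&(d>0)
    n,l,st,ce=cv2.connectedComponentsWithStats(cv2.dilate(m.astype(np.uint8),np.ones((3,3))),connectivity=8)
    for i in range(1,n):
        q=P[(l==i)&m]
        if len(q)<25: continue
        h=cv2.convexHull((q[:,:2]*1000).astype(np.float32))[:,0].astype(float);c,r=fitc(h)
        print('px',ce[i].round(),len(q),'c',c.round(1),'r',r.round(1),'enc',np.round(cv2.minEnclosingCircle(h.astype(np.float32))[0],1),'z',q[:,2].max().round(4))
    return im,d,p
E
python3 -c "
from cups import *
cups('s14.png')
p=np.load('pics/t5.npz');P=pts(p['d'],p)
p=np.load('pics/s9.npz');P=pts(p['d'],p)"
```

```text
px [174. 295.] 248 c [ 474.8 -239.5] r 32.0 enc [ 474.7 -240.2] z 0.0596
px [ 93. 337.] 310 c [ 430.4 -400.8] r 32.1 enc [ 429.9 -399.5] z 0.0596
px [169. 357.] 298 c [ 572.6 -327.3] r 31.9 enc [ 572.4 -327.1] z 0.0593
```

Three cups are found, at (473,-240.5), (428.5,-402) and (571.5,-328.5) mm, averaging both cameras; each fits a 32 mm radius and a 56-59 mm rim height. I'll take the (571,-328) cup first, using (473,-240) as the base.

```bash
python3 -c "
from h import *
plan([.5715,-.3285,.15])"
```

```text
at [ 0.4378 -0.1215  0.2632] th 133.35 t 39.25 tilt fix [0.006 0.014 0.   ] | turn rows 0 wz tot -0.0 | shift tot [-4.85 -0.9   2.26] rows 5 each [-0.969 -0.18   0.453]
```

Emit:
apply_moves(
  deltas=[
    {"x":-0.97,"y":-0.18,"z":0,"wx":0,"wy":0,"wz":0,"fingers":1},
    {"x":-0.97,"y":-0.18,"z":0,"wx":0,"wy":0,"wz":0,"fingers":1},
    {"x":-0.97,"y":-0.18,"z":0,"wx":0,"wy":0,"wz":0,"fingers":1},
    {"x":-0.97,"y":-0.18,"z":0,"wx":0,"wy":0,"wz":0,"fingers":1},
    {"x":-0.97,"y":-0.18,"z":0,"wx":0,"wy":0,"wz":0,"fingers":1},
    {"x":0,"y":0,"z":0.8,"wx":0,"wy":0,"wz":0,"fingers":1},
    {"x":0,"y":0,"z":0.8,"wx":0,"wy":0,"wz":0,"fingers":1},
    {"x":0,"y":0,"z":0,"wx":0,"wy":0,"wz":0,"fingers":1},
  ],
)

```text
clock: 40.25
ee_pos: [0.5687, -0.327, 0.1767]
orientation: [0.396, 0.918, 0.001, -0.005]
contact_force: [0.8, 0.2, 0.8]
gripper_width: 0.087
grip_force: 0.0
```

```bash
python3 -c "
from cups import *
cups('s15.png')
cups('w15.png','wrist')
plan([.5715,-.3285,.047])"
```

```text
px [161. 300.] 44 c [ 472.5 -245.5] r 25.7 enc [ 468.1 -257.5] z 0.0586
px [ 92. 343.] 207 c [ 430.6 -400.6] r 32.0 enc [ 430.5 -401.8] z 0.0587
px [169. 357.] 299 c [ 572.7 -327.5] r 31.8 enc [ 572.8 -326.7] z 0.0593
px [267.  41.] 1441 c [ 471.5 -239.2] r 31.7 enc [ 471.3 -239.2] z 0.059
px [102. 157.] 1583 c [ 427.2 -400.4] r 31.9 enc [ 426.8 -400.2] z 0.0589
px [282. 208.] 1001 c [ 569.2 -327.1] r 31.6 enc [ 569.4 -327.1] z 0.0581
at [ 0.571  -0.3286  0.1823] th 133.36 t 40.35 tilt fix [-0.    -0.002  0.   ] | turn rows 0 wz tot -0.0 | shift tot [-0.01  0.01  2.71] rows 3 each [-0.002  0.003  0.902]
```

Emit:
apply_moves(
  deltas=[
    {"x":0,"y":0,"z":0.8,"wx":0,"wy":0,"wz":0,"fingers":1},
    {"x":0,"y":0,"z":0.8,"wx":0,"wy":0,"wz":0,"fingers":1},
    {"x":0,"y":0,"z":0.7,"wx":0,"wy":0,"wz":0,"fingers":1},
    {"x":0,"y":0,"z":0.38,"wx":0,"wy":0,"wz":0,"fingers":1},
    {"x":0,"y":0,"z":0,"wx":0,"wy":0,"wz":0,"fingers":1},
    {"x":0,"y":0,"z":0,"wx":0,"wy":0,"wz":0,"fingers":0.85},
    {"x":0,"y":0,"z":0,"wx":0,"wy":0,"wz":0,"fingers":0.78},
  ],
  grip_force=25,
)

```text
clock: 41.22
ee_pos: [0.5715, -0.3292, 0.0503]
orientation: [0.396, 0.918, -0.0, 0.002]
contact_force: [0.6, -0.4, 0.1]
gripper_width: 0.0745
grip_force: 0.0
```

Emit:
apply_moves(
  deltas=[
    {"x":0,"y":0,"z":0,"wx":0,"wy":0,"wz":0,"fingers":0.5},
    {"x":0,"y":0,"z":0,"wx":0,"wy":0,"wz":0,"fingers":0.5},
    {"x":0,"y":0,"z":0,"wx":0,"wy":0,"wz":0,"fingers":0.5},
    {"x":0,"y":0,"z":0,"wx":0,"wy":0,"wz":0,"fingers":0.5},
  ],
  grip_force=25,
)

```text
clock: 41.72
ee_pos: [0.5707, -0.3286, 0.0491]
orientation: [0.396, 0.918, -0.0, 0.001]
contact_force: [-0.7, 1.0, 6.1]
gripper_width: 0.0621
grip_force: 24.9
```

Emit:
apply_moves(
  deltas=[
    {"x":0,"y":0,"z":-0.4,"wx":0,"wy":0,"wz":0,"fingers":0.5},
    {"x":0,"y":0,"z":-0.8,"wx":0,"wy":0,"wz":0,"fingers":0.5},
    {"x":0,"y":0,"z":-0.8,"wx":0,"wy":0,"wz":0,"fingers":0.5},
    {"x":0,"y":0,"z":0,"wx":0,"wy":0,"wz":0,"fingers":0.5},
    {"x":0,"y":0,"z":0,"wx":0,"wy":0,"wz":0,"fingers":0.5},
  ],
)

```text
clock: 42.35
ee_pos: [0.5699, -0.328, 0.1479]
orientation: [0.396, 0.918, 0.0, -0.0]
contact_force: [-0.1, -0.2, -2.0]
gripper_width: 0.0627
grip_force: 24.9
```

```bash
python3 -c "
from cups import *
cups('w16.png','wrist')
cups('s16.png','scene',.1,.18)
plan([.472,-.240,.1478])"
```

```text
px [265.  45.] 1314 c [ 471.8 -239.5] r 31.4 enc [ 471.7 -239.3] z 0.0583
px [ 78. 160.] 2165 c [ 427.2 -400.4] r 31.9 enc [ 426.6 -400.1] z 0.0597
px [151. 327.] 162 c [ 569.7 -332.3] r 29.6 enc [ 555.3 -329.2] z 0.1792
px [156. 344.] 695 c [ 577.8 -328.7] r 30.5 enc [ 578.8 -336.2] z 0.1629
at [ 0.5692 -0.3275  0.1462] th 133.35 t 42.45 tilt fix [-0.004 -0.023  0.   ] | turn rows 0 wz tot -0.0 | shift tot [ 2.61 -0.21 -0.03] rows 3 each [ 0.869 -0.071 -0.01 ]
```

```bash
python3 -c "
from h import *
e=manip.observe()['ee_pos'];print(e)
for f in('w16','s16'):
  p=np.load('pics/'+f+'.npz');P=pts(p['d'],p)
  for z in np.arange(-.055,.03,.005):
    m=(np.hypot(P[...,0]-e[0],P[...,1]-e[1])<.036)&(abs(P[...,2]-e[2]-z)<.0025)&(p['d']>0);q=P[m]
    if len(q)>3:
      r=np.hypot(*(q[:,:2]-e[:2]).T);print(f,z.round(4),len(q),((q[:,:2].mean(0)-e[:2])*1000).round(1),'r %.1f %.1f'%(r.min()*1000,r.max()*1000))
"
```

```text
[ 0.56919822 -0.32747024  0.14624615]
w16 -0.045 417 [ 1.  -0.3] r 1.1 19.3
w16 -0.04 2180 [ 1.3 -1.1] r 0.1 20.3
w16 -0.035 255 [ 4.4 -4.8] r 18.2 21.3
w16 -0.03 215 [ 3.3 -3.2] r 19.0 21.8
w16 -0.025 188 [ 1.7 -1.4] r 20.0 22.8
w16 -0.02 269 [-3.1  5. ] r 20.9 32.7
w16 -0.015 1201 [-1.3  1.1] r 21.8 36.0
w16 -0.01 637 [ 2.1 -1.5] r 26.9 35.9
w16 -0.005 700 [ 2.7 -3. ] r 26.9 35.8
w16 -0.0 865 [ 3.9 -3.7] r 26.6 35.9
w16 0.005 981 [ 3.6 -3.7] r 26.9 36.0
w16 0.01 1867 [-5.1  5.7] r 26.5 36.0
w16 0.015 85 [-6.8  0.2] r 32.2 36.0
w16 0.02 49 [ 5.1 -3.9] r 30.9 35.1
w16 0.025 103 [ 3.9 -4.1] r 30.4 33.1
s16 -0.045 123 [-4.6  1. ] r 0.7 23.8
s16 -0.04 61 [-6.1 -1.7] r 1.3 23.5
s16 -0.035 19 [-14.6  -8.6] r 17.2 19.6
s16 -0.03 24 [-14.7  -4.1] r 17.6 22.7
s16 -0.025 31 [-15.2   4.5] r 18.3 23.7
s16 -0.02 109 [-7.1 -3.1] r 18.8 33.5
s16 -0.015 95 [ 0.6 -9.1] r 20.5 35.9
s16 -0.01 59 [ 16.4 -11.4] r 25.6 35.5
s16 -0.005 61 [ 13.5 -10.9] r 26.7 35.8
s16 -0.0 62 [ 15.1 -14.6] r 26.6 35.5
s16 0.005 92 [ 10.9 -11.6] r 26.5 35.2
s16 0.01 68 [  2.7 -11.3] r 26.9 35.7
s16 0.015 4 [-20.  -23.1] r 30.3 33.5
s16 0.02 5 [-21.3 -20. ] r 28.8 29.9
s16 0.025 4 [-19.8 -21.6] r 28.8 30.2
```

The cup is held upright and centred, with its foot 45 mm below the TCP. I'll carry it over the base cup.

Emit:
apply_moves(
  deltas=[
    {"x":0.6,"y":-0.05,"z":0,"wx":0,"wy":0,"wz":0,"fingers":0.5},
    {"x":0.7,"y":-0.05,"z":0,"wx":0,"wy":0,"wz":0,"fingers":0.5},
    {"x":0.7,"y":-0.05,"z":0,"wx":0,"wy":0,"wz":0,"fingers":0.5},
    {"x":0.61,"y":-0.06,"z":0,"wx":0,"wy":0,"wz":0,"fingers":0.5},
    {"x":0,"y":0,"z":0,"wx":0,"wy":0,"wz":0,"fingers":0.5},
    {"x":0,"y":0,"z":0,"wx":0,"wy":0,"wz":0,"fingers":0.5},
    {"x":0,"y":0,"z":0,"wx":0,"wy":0,"wz":0,"fingers":0.5},
  ],
)

```text
clock: 43.32
ee_pos: [0.4736, -0.2411, 0.1479]
orientation: [0.396, 0.918, -0.0, 0.0]
contact_force: [0.1, -0.5, -0.8]
gripper_width: 0.0624
grip_force: 24.9
```

```bash
python3 -c "
from cups import *
cups('s17.png');cups('w17.png','wrist')
plan([.4725,-.240,.085])"
```

```text
px [175. 298.] 179 c [ 475.3 -239.7] r 31.5 enc [ 475.1 -239.4] z 0.0585
px [ 93. 337.] 311 c [ 430.5 -400.8] r 31.9 enc [ 430.1 -400.6] z 0.059
px [281. 190.] 546 c [ 471.  -238.8] r 31.5 enc [ 468.2 -235.9] z 0.058
at [ 0.4734 -0.241   0.1479] th 133.33 t 43.42 tilt fix [-0. -0.  0.] | turn rows 0 wz tot -0.0 | shift tot [0.03 0.   1.26] rows 2 each [0.014 0.    0.629]
```

Emit:
apply_moves(
  deltas=[
    {"x":0.02,"y":0,"z":0.4,"wx":0,"wy":0,"wz":0,"fingers":0.5},
    {"x":0,"y":0,"z":0.4,"wx":0,"wy":0,"wz":0,"fingers":0.5},
    {"x":0,"y":0,"z":0.3,"wx":0,"wy":0,"wz":0,"fingers":0.5},
    {"x":0,"y":0,"z":0.2,"wx":0,"wy":0,"wz":0,"fingers":0.5},
    {"x":0,"y":0,"z":0,"wx":0,"wy":0,"wz":0,"fingers":0.5},
    {"x":0,"y":0,"z":0,"wx":0,"wy":0,"wz":0,"fingers":0.5},
  ],
)

```text
clock: 44.18
ee_pos: [0.4728, -0.2402, 0.0837]
orientation: [0.396, 0.918, -0.0, 0.001]
contact_force: [0.2, -0.6, -0.2]
gripper_width: 0.062
grip_force: 24.9
```

Emit:
apply_moves(
  deltas=[
    {"x":0,"y":0,"z":0.1,"wx":0,"wy":0,"wz":0,"fingers":0.5},
    {"x":0,"y":0,"z":0,"wx":0,"wy":0,"wz":0,"fingers":0.5},
    {"x":0,"y":0,"z":0,"wx":0,"wy":0,"wz":0,"fingers":0.5},
  ],
)

```text
clock: 44.55
ee_pos: [0.4724, -0.2399, 0.0782]
orientation: [0.396, 0.918, -0.0, 0.0]
contact_force: [0.1, 0.2, -1.2]
gripper_width: 0.0624
grip_force: 24.9
```

Emit:
apply_moves(
  deltas=[
    {"x":0,"y":0,"z":0.08,"wx":0,"wy":0,"wz":0,"fingers":0.5},
    {"x":0,"y":0,"z":0,"wx":0,"wy":0,"wz":0,"fingers":0.5},
    {"x":0,"y":0,"z":0,"wx":0,"wy":0,"wz":0,"fingers":0.5},
  ],
)

```text
clock: 44.92
ee_pos: [0.4729, -0.2403, 0.0751]
orientation: [0.396, 0.918, -0.0, 0.001]
contact_force: [-2.0, -0.3, 6.1]
gripper_width: 0.0621
grip_force: 27.7
```

Emit:
apply_moves(
  deltas=[
    {"x":0,"y":0,"z":0.04,"wx":0,"wy":0,"wz":0,"fingers":0.5},
    {"x":0,"y":0,"z":0,"wx":0,"wy":0,"wz":0,"fingers":0.5},
    {"x":0,"y":0,"z":0,"wx":0,"wy":0,"wz":0,"fingers":0.5},
  ],
)

```text
clock: 45.3
ee_pos: [0.4733, -0.2405, 0.075]
orientation: [0.396, 0.918, -0.0, 0.001]
contact_force: [-7.0, 3.6, 19.3]
gripper_width: 0.0624
grip_force: 28.5
```

Contact came at TCP z = 75 mm, which is 26 mm above the grasp height of 49 mm, so the cup is fully seated. I'll release it.

Emit:
apply_moves(
  deltas=[
    {"x":0,"y":0,"z":-0.05,"wx":0,"wy":0,"wz":0,"fingers":0.5},
    {"x":0,"y":0,"z":0,"wx":0,"wy":0,"wz":0,"fingers":0.85},
    {"x":0,"y":0,"z":0,"wx":0,"wy":0,"wz":0,"fingers":1},
    {"x":0,"y":0,"z":0,"wx":0,"wy":0,"wz":0,"fingers":1},
    {"x":0,"y":0,"z":0,"wx":0,"wy":0,"wz":0,"fingers":1},
    {"x":0,"y":0,"z":-0.5,"wx":0,"wy":0,"wz":0,"fingers":1},
    {"x":0,"y":0,"z":-0.8,"wx":0,"wy":0,"wz":0,"fingers":1},
    {"x":0,"y":0,"z":-0.8,"wx":0,"wy":0,"wz":0,"fingers":1},
  ],
)

```text
clock: 46.3
ee_pos: [0.472, -0.2396, 0.1802]
orientation: [0.396, 0.918, 0.0, -0.001]
contact_force: [0.9, -0.0, 0.4]
gripper_width: 0.0871
grip_force: 0.0
```

```bash
python3 -c "
from cups import *
cups('s18.png');cups('s18b.png','scene',.072,.09);cups('w18.png','wrist',.072,.09)
cups('w19.png','wrist')
plan([.4285,-.401,.17])"
```

```text
px [173. 295.] 325 c [ 475.8 -239.9] r 31.1 enc [ 475.2 -240.2] z 0.062
px [ 93. 337.] 315 c [ 431. -401.] r 31.9 enc [ 430.8 -401.2] z 0.0603
px [171. 289.] 279 c [ 474.9 -239. ] r 31.9 enc [ 474.4 -238.8] z 0.0852
px [281. 209.] 1232 c [ 471.4 -238.6] r 31.7 enc [ 471.4 -238.7] z 0.0843
px [278. 175.] 116 c [ 471.3 -238.8] r 31.8 enc [ 458.9 -228.2] z 0.0619
px [281. 211.] 1424 c [ 472.8 -240.1] r 27.8 enc [ 471.7 -239. ] z 0.062
px [141. 262.] 202 c [ 423.5 -392.9] r 24.3 enc [ 414.2 -375.4] z 0.0577
at [ 0.4728 -0.2401  0.1803] th 133.35 t 46.5 tilt fix [0.003 0.014 0.   ] | turn rows 0 wz tot -0.0 | shift tot [-1.73 -2.85  0.21] rows 3 each [-0.577 -0.951  0.069]
```

The rim is now at 85 mm with a 3 mm camera bias, against 82 mm nominal, so the first cup is nested. Next is the third cup at (428.5,-401).

Emit:
apply_moves(
  deltas=[
    {"x":-0.43,"y":-0.71,"z":0,"wx":0,"wy":0,"wz":0,"fingers":1},
    {"x":-0.43,"y":-0.71,"z":0,"wx":0,"wy":0,"wz":0,"fingers":1},
    {"x":-0.43,"y":-0.71,"z":0,"wx":0,"wy":0,"wz":0,"fingers":1},
    {"x":-0.44,"y":-0.72,"z":0,"wx":0,"wy":0,"wz":0,"fingers":1},
    {"x":0,"y":0,"z":0,"wx":0,"wy":0,"wz":0,"fingers":1},
    {"x":0,"y":0,"z":0,"wx":0,"wy":0,"wz":0,"fingers":1},
  ],
)

```text
clock: 47.25
ee_pos: [0.4275, -0.3995, 0.1778]
orientation: [0.396, 0.918, 0.001, -0.001]
contact_force: [0.2, -0.7, -0.5]
gripper_width: 0.0878
grip_force: 0.0
```

```bash
python3 -c "
from cups import *
cups('s20.png');cups('w20.png','wrist')
plan([.4285,-.401,.049])"
```

```text
px [173. 294.] 330 c [ 475.6 -239.7] r 31.1 enc [ 474.9 -239.9] z 0.062
px [ 93. 337.] 319 c [ 430.9 -400.8] r 31.7 enc [ 430.9 -401.1] z 0.0591
px [424. 109.] 568 c [ 470.6 -240. ] r 31.3 enc [ 466.  -245.6] z 0.0619
px [475. 104.] 1815 c [ 473.9 -236. ] r 27.1 enc [ 472.8 -237.3] z 0.062
px [280. 210.] 1028 c [ 426.8 -400.5] r 31.6 enc [ 426.8 -400.5] z 0.0586
at [ 0.4281 -0.3991  0.1785] th 133.4 t 47.35 tilt fix [ 0.003 -0.014 -0.   ] | turn rows 0 wz tot -0.0 | shift tot [-0.03 -0.02  2.59] rows 3 each [-0.011 -0.007  0.864]
```

Emit:
apply_moves(
  deltas=[
    {"x":-0.03,"y":-0.02,"z":0.8,"wx":0,"wy":0,"wz":0,"fingers":1},
    {"x":0,"y":0,"z":0.8,"wx":0,"wy":0,"wz":0,"fingers":1},
    {"x":0,"y":0,"z":0.7,"wx":0,"wy":0,"wz":0,"fingers":1},
    {"x":0,"y":0,"z":0.29,"wx":0,"wy":0,"wz":0,"fingers":1},
    {"x":0,"y":0,"z":0,"wx":0,"wy":0,"wz":0,"fingers":1},
    {"x":0,"y":0,"z":0,"wx":0,"wy":0,"wz":0,"fingers":0.85},
    {"x":0,"y":0,"z":0,"wx":0,"wy":0,"wz":0,"fingers":0.78},
  ],
)

```text
clock: 48.22
ee_pos: [0.4293, -0.4033, 0.0519]
orientation: [0.396, 0.918, -0.001, 0.001]
contact_force: [0.2, -0.2, -0.4]
gripper_width: 0.0743
grip_force: 0.0
```

Emit:
apply_moves(
  deltas=[
    {"x":0,"y":0,"z":0,"wx":0,"wy":0,"wz":0,"fingers":0.5},
    {"x":0,"y":0,"z":0,"wx":0,"wy":0,"wz":0,"fingers":0.5},
    {"x":0,"y":0,"z":0,"wx":0,"wy":0,"wz":0,"fingers":0.5},
    {"x":0,"y":0,"z":0,"wx":0,"wy":0,"wz":0,"fingers":0.5},
  ],
  grip_force=25,
)

```text
clock: 48.72
ee_pos: [0.4289, -0.4029, 0.0511]
orientation: [0.396, 0.918, -0.0, 0.001]
contact_force: [-1.0, 0.6, 6.6]
gripper_width: 0.0637
grip_force: 25.0
```

Emit:
apply_moves(
  deltas=[
    {"x":0,"y":0,"z":-0.4,"wx":0,"wy":0,"wz":0,"fingers":0.5},
    {"x":0,"y":0,"z":-0.8,"wx":0,"wy":0,"wz":0,"fingers":0.5},
    {"x":0,"y":0,"z":-0.8,"wx":0,"wy":0,"wz":0,"fingers":0.5},
    {"x":0,"y":0,"z":-0.5,"wx":0,"wy":0,"wz":0,"fingers":0.5},
    {"x":0,"y":0,"z":0,"wx":0,"wy":0,"wz":0,"fingers":0.5},
    {"x":0,"y":0,"z":0,"wx":0,"wy":0,"wz":0,"fingers":0.5},
  ],
)

```text
clock: 49.48
ee_pos: [0.4279, -0.4018, 0.1741]
orientation: [0.396, 0.918, 0.0, -0.001]
contact_force: [-0.3, 0.9, -2.1]
gripper_width: 0.0641
grip_force: 25.0
```

```bash
python3 -c "
from cups import *
cups('s21.png','scene',.072,.09)
plan([.4725,-.2398,.175])"
```

```text
px [171. 289.] 281 c [ 475.2 -239.2] r 31.8 enc [ 475.2 -239.2] z 0.0849
at [ 0.4276 -0.4014  0.1734] th 133.35 t 49.52 tilt fix [ 0.001 -0.02  -0.   ] | turn rows 0 wz tot -0.0 | shift tot [ 1.74  2.87 -0.03] rows 3 each [ 0.578  0.957 -0.011]
```

Emit:
apply_moves(
  deltas=[
    {"x":0.43,"y":0.71,"z":0,"wx":0,"wy":0,"wz":0,"fingers":0.5},
    {"x":0.43,"y":0.72,"z":0,"wx":0,"wy":0,"wz":0,"fingers":0.5},
    {"x":0.43,"y":0.72,"z":0,"wx":0,"wy":0,"wz":0,"fingers":0.5},
    {"x":0.42,"y":0.72,"z":0,"wx":0,"wy":0,"wz":0,"fingers":0.5},
    {"x":0,"y":0,"z":0,"wx":0,"wy":0,"wz":0,"fingers":0.5},
    {"x":0,"y":0,"z":0,"wx":0,"wy":0,"wz":0,"fingers":0.5},
    {"x":0,"y":0,"z":0,"wx":0,"wy":0,"wz":0,"fingers":0.5},
  ],
)

```text
clock: 50.4
ee_pos: [0.4736, -0.2425, 0.1745]
orientation: [0.396, 0.918, -0.0, -0.0]
contact_force: [-0.0, -0.5, -0.5]
gripper_width: 0.0643
grip_force: 25.0
```

```bash
python3 -c "
from cups import *
cups('s22.png','scene',.072,.09)
plan([.474,-.2413,.108])"
```

```text
px [173. 292.] 202 c [ 475.4 -239.2] r 31.6 enc [ 475.4 -238.6] z 0.0854
at [ 0.4736 -0.2426  0.1747] th 133.27 t 50.45 tilt fix [-0.002 -0.004  0.   ] | turn rows 0 wz tot -0.0 | shift tot [0.01 0.02 1.33] rows 2 each [0.007 0.011 0.667]
```

Emit:
apply_moves(
  deltas=[
    {"x":0.01,"y":0.02,"z":0.4,"wx":0,"wy":0,"wz":0,"fingers":0.5},
    {"x":0,"y":0,"z":0.4,"wx":0,"wy":0,"wz":0,"fingers":0.5},
    {"x":0,"y":0,"z":0.3,"wx":0,"wy":0,"wz":0,"fingers":0.5},
    {"x":0,"y":0,"z":0.16,"wx":0,"wy":0,"wz":0,"fingers":0.5},
    {"x":0,"y":0,"z":0,"wx":0,"wy":0,"wz":0,"fingers":0.5},
    {"x":0,"y":0,"z":0,"wx":0,"wy":0,"wz":0,"fingers":0.5},
  ],
)

```text
clock: 51.2
ee_pos: [0.4749, -0.241, 0.1128]
orientation: [0.396, 0.918, -0.0, 0.001]
contact_force: [0.3, -0.6, -0.7]
gripper_width: 0.0639
grip_force: 25.0
```

Emit:
apply_moves(
  deltas=[
    {"x":0,"y":0,"z":0.08,"wx":0,"wy":0,"wz":0,"fingers":0.5},
    {"x":0,"y":0,"z":0,"wx":0,"wy":0,"wz":0,"fingers":0.5},
    {"x":0,"y":0,"z":0,"wx":0,"wy":0,"wz":0,"fingers":0.5},
  ],
)

```text
clock: 51.58
ee_pos: [0.4745, -0.2406, 0.1081]
orientation: [0.396, 0.918, -0.0, 0.0]
contact_force: [-0.2, 0.0, -1.2]
gripper_width: 0.0641
grip_force: 25.0
```

Emit:
apply_moves(
  deltas=[
    {"x":0,"y":0,"z":0.08,"wx":0,"wy":0,"wz":0,"fingers":0.5},
    {"x":0,"y":0,"z":0,"wx":0,"wy":0,"wz":0,"fingers":0.5},
    {"x":0,"y":0,"z":0,"wx":0,"wy":0,"wz":0,"fingers":0.5},
  ],
)

```text
clock: 51.95
ee_pos: [0.4744, -0.2406, 0.1039]
orientation: [0.396, 0.918, 0.0, -0.0]
contact_force: [-0.8, -0.6, -1.0]
gripper_width: 0.0643
grip_force: 25.0
```

Emit:
apply_moves(
  deltas=[
    {"x":0,"y":0,"z":0.03,"wx":0,"wy":0,"wz":0,"fingers":0.5},
    {"x":0,"y":0,"z":0,"wx":0,"wy":0,"wz":0,"fingers":0.5},
    {"x":0,"y":0,"z":0,"wx":0,"wy":0,"wz":0,"fingers":0.5},
  ],
)

```text
clock: 52.32
ee_pos: [0.4746, -0.2408, 0.1031]
orientation: [0.396, 0.918, -0.0, 0.0]
contact_force: [-2.0, 0.1, 4.7]
gripper_width: 0.0638
grip_force: 25.0
```

It seated at 103 mm as predicted. I'll release, retreat and check.

Emit:
apply_moves(
  deltas=[
    {"x":0,"y":0,"z":0,"wx":0,"wy":0,"wz":0,"fingers":0.85},
    {"x":0,"y":0,"z":0,"wx":0,"wy":0,"wz":0,"fingers":1},
    {"x":0,"y":0,"z":0,"wx":0,"wy":0,"wz":0,"fingers":1},
    {"x":0,"y":0,"z":0,"wx":0,"wy":0,"wz":0,"fingers":1},
    {"x":0,"y":0,"z":-0.5,"wx":0,"wy":0,"wz":0,"fingers":1},
    {"x":0,"y":0,"z":-0.8,"wx":0,"wy":0,"wz":0,"fingers":1},
    {"x":0,"y":0,"z":-1,"wx":0,"wy":0,"wz":0,"fingers":1},
    {"x":0,"y":0,"z":-0.6,"wx":0,"wy":0,"wz":0,"fingers":1},
  ],
)

```text
clock: 53.32
ee_pos: [0.4752, -0.2411, 0.2504]
orientation: [0.396, 0.918, -0.0, 0.002]
contact_force: [0.3, -0.5, -0.3]
gripper_width: 0.0868
grip_force: 0.0
```

Emit:
apply_moves(
  deltas=[
    {"x":-0.6,"y":-0.8,"z":0,"wx":0,"wy":0,"wz":0,"fingers":1},
    {"x":-0.6,"y":-0.8,"z":0,"wx":0,"wy":0,"wz":0,"fingers":1},
    {"x":-0.6,"y":-0.8,"z":0,"wx":0,"wy":0,"wz":0,"fingers":1},
    {"x":-0.6,"y":-0.8,"z":0,"wx":0,"wy":0,"wz":0,"fingers":1},
    {"x":-0.6,"y":-0.8,"z":0,"wx":0,"wy":0,"wz":0,"fingers":1},
    {"x":0,"y":0,"z":0,"wx":0,"wy":0,"wz":0,"fingers":1},
  ],
)

```text
clock: 54.08
ee_pos: [0.4304, -0.49, 0.2466]
orientation: [0.398, 0.917, -0.0, -0.0]
contact_force: [0.2, 1.5, -0.9]
gripper_width: 0.087
grip_force: 0.0
```

```bash
python3 -c "
from cups import *
cups('s23.png');cups('s24.png','scene',.098,.115)
im,d,p=cups('t24.png','top',.098,.118);P=pts(d,p);R=lambda x,y,r,z0,z1:P[(np.hypot(P[...,0]-x,P[...,1]-y)<r)&(P[...,2]>z0)&(P[...,2]<z1)&(d>0)]
print('rod',R(.647,-.17,.04,.155,.2).mean(0),'scr',R(.452,.361,.06,.055,.09).mean(0))
a=cv2.imread('pics/top0.png')
def col(i):
  h=cv2.cvtColor(i,cv2.COLOR_BGR2HSV);o=[]
  for lo,hi,(u0,u1,v0,v1) in (((45,100,80),(80,255,255),(300,350,240,280)),((15,120,80),(35,255,255),(230,262,75,150)),((0,0,150),(180,80,255),(382,432,106,156))):
    m=cv2.moments(cv2.inRange(h,lo,hi)[v0:v1,u0:u1],True);o.append((round(m['m10']/m['m00']+u0,1),round(m['m01']/m['m00']+v0,1)))
  return o
print(col(a),col(im))
from st import *
stones(im,p)
print(manip.observe()['clock'],manip.observe()['ee_pos'])
"
```

```text
px [172. 288.] 92 c [ 463.1 -232.6] r 12.7 enc [ 465.4 -234. ] z 0.062
px [176. 303.] 128 c [ 475.7 -239.8] r 31.4 enc [ 478.5 -241.1] z 0.0617
px [169. 282.] 299 c [ 475.7 -238.8] r 31.9 enc [ 476.  -238.6] z 0.11
px [393. 219.] 148 c [ 472.4 -241. ] r 31.5 enc [ 472.5 -241.2] z 0.1126
rod [ 0.64446355 -0.17019208  0.16373886] scr [0.45158775 0.35526975 0.06954758]
[(325.8, 261.2), (245.1, 113.9), (406.8, 130.0)] [(325.9, 261.3), (245.1, 113.9), (406.8, 130.0)]
stone px [302. 195.] area 51 rel mm [51.  7.] V 237 S 40
stone px [320. 225.] area 16 rel mm [-29. -43.] V 212 S 33
stone px [293. 230.] area 10 rel mm [-43.  30.] V 182 S 32
stone px [311. 234.] area 54 rel mm [-55. -19.] V 238 S 39
stone px [299. 233.] area 9 rel mm [-52.  13.] V 181 S 31
54.225 [ 0.43202399 -0.48621795  0.2470805 ]
```

The stack rim is at 108 mm nominal with both upper cups nested, the rod and scraper are standing, and the spanner, cap and bung haven't moved. I'll hand it in.

```bash
python3 -c "
from rig import manip
print(manip.sign_off())"
```

```text
the job is handed in; nothing more can be done
None
```

The job is handed in at about 54 s: all five chips were swept into the bowl, the stones were stirred for about 4.5 rounds with every pebble shifted at least 28 mm, the rod and scraper are standing, the three cups are nested in one stack, and the top cap, spanner and bung are where they were.

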